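# Set out the craft-shop counter display

### The job

Finish the shop display on the plywood board: stand the large tub upright in the middle of the riser with the small tub centred on its lid, and stand the glue bottle midway between the riser and the carton of tubes. Lay the clay block flat on the board, centred in front of the riser (on the robot's side) with a gap of about 3 cm and its long side along the riser's front, and set the ring cutter flat on the board, hole upwards, centred in front of the carton with the same 3 cm gap. Leave the tape roll and the bead box where they are.

Things in the scene. Friction and masses are not known exactly. Their poses are not given: they have to be found in the camera images.
- large_tub: the larger of two round screw-lid tubs (grey body, white lid), 66 mm in diameter at the lid, tapering to 59 mm at the foot, 55 mm high, lid 14 mm high with a flat top, about 0.22 kg; loose, standing among the goods on the robot's right. Its origin is the centre of its underside, z up when it stands upright.
- small_tub: the smaller tub of the same make, 48 mm in diameter at the lid, 43 mm at the foot, 38 mm high, lid 10 mm high, about 0.07 kg; loose, standing among the goods on the right. Its origin is the centre of its underside, z up when it stands upright.
- bottle: squat white glue bottle with a dark red conical cap, straight round body 44 mm in diameter up to 56 mm, 92 mm high in all, about 0.1 kg; loose, standing among the goods on the right. Its origin is the centre of its underside, z up when it stands upright.
- clay_block: wrapped modelling-clay block with a white sleeve and bare foil ends, 60 x 34 x 22 mm (x long, y, z up), rigid, about 0.085 kg; loose, lying flat among the goods on the right at any yaw. Its origin is the centre of its underside, z up when it stands upright.
- ring_cutter: steel ring cutter, an open ring with a rim along its top, 50 mm outside diameter at the rim (top 4 mm), 47 mm below it, 25 mm high, wall 3 mm, about 45 g; loose, lying flat, hole upwards, among the goods on the right. Smaller across than the tape roll. Its origin is the centre of its underside, z up when it stands upright.
- board: fixed plywood display board on the robot's left, 230 deep (x) by 400 wide (y) by 10 mm thick. Origin: on its underside, midway between riser and carton, 155 mm behind its front edge (robot's side), 75 mm before its rear edge; x points front to rear, y left, z up. Riser and carton stand squarely on it, 125 mm either side of the origin along y; which is on the left varies.
- riser: fixed dark wooden display riser, a plain block 90 x 90 x 30 mm high standing on the board (top 40 mm above the table). Origin: centre of its underside, on the board's top; x axis from front (the robot's side) to rear, parallel to the board's x, y to the left.
- carton: fixed small open brown carton full of metal glue tubes, standing on the board: 90 x 90 mm, walls 75 mm high, tube nozzles a few mm above them, a rear flap leaning outwards to 105 mm. Origin: centre of its underside, on the board's top; x axis from front (the robot's side) to rear, parallel to the board's x, y to the left. Stays as it is.
- tape_roll: small roll of brown tape lying flat, 72 mm outside and 52 mm inside diameter, 25 mm high; loose, among the goods. Not part of the display: leave it in its place. Origin: centre of its underside.
- bead_box: small closed brown cardboard box with a paper band, 62 x 46 x 34 mm high; loose, among the goods. Not part of the display: leave it in its place. Origin: centre of its underside.
Mind the look-alikes: they are no part of the job. What is shaped like the small_tub but pink, purple or turquoise is not meant.

How it is judged:
At the end, for the whole second after the job is handed in: Large tub centred on riser (12 mm), small tub on its lid (10 mm), bottle midway riser-carton (15 mm), block before riser and cutter before carton (30 mm gap, centred, each to 15 mm; block parallel to 0.2 rad); all upright/flat, at rest; tape roll and bead box moved under 20 mm (horizontal distance between large_tub and riser below 0.012 m and z of large_tub in the frame of riser between 0.026 and 0.034 m and horizontal distance between small_tub and large_tub below 0.01 m and z of small_tub in the frame of large_tub between 0.051 and 0.059 m and horizontal distance between bottle and board below 0.015 m and z of bottle in the frame of board between 0.006 and 0.014 m and x of clay_block in the frame of riser between -0.107 and -0.077 m and y of clay_block in the frame of riser between -0.015 and 0.015 m and z of clay_block in the frame of riser between -0.004 and 0.004 m and angle between the x axis of clay_block and the y axis of riser, either way round below 0.2 rad and x of ring_cutter in the frame of carton between -0.115 and -0.085 m and y of ring_cutter in the frame of carton between -0.015 and 0.015 m and z of ring_cutter in the frame of carton between -0.004 and 0.004 m and angle between each of large_tub, small_tub, bottle, clay_block, ring_cutter's own z axis and vertical below 0.1 rad and linear speed of each of large_tub, small_tub, bottle, clay_block, ring_cutter below 0.01 m/s and distance of each of tape_roll, bead_box from where it was at the start of the episode below 0.02 m); the robot touches nothing.
It fails at once if the tape roll was pushed out of its place (distance of tape_roll from where it was at the start of the episode above 0.02 m).
It fails at once if the bead box was pushed out of its place (distance of bead_box from where it was at the start of the episode above 0.02 m).
It also fails if it takes over 128 s, if anything falls off the work surface, if the arm or the gripper's body presses on something with over 40 N, if the wrist force passes 120 N, or if a joint passes its speed limit or range.

### The arm

A 6-joint arm with a two-finger parallel gripper is mounted at the origin on the work surface. World frame = base frame: x ahead of the robot, y to its left, z up, the work surface at z = 0. Lengths are in m, angles in rad, forces in N, time in s.
With the tool pointing down it reaches from about 0.3 to 0.775 m from the base axis. Payload 14.6 kg.
Tool frame: the origin (TCP) lies midway between the tips of the shut fingers; the grasp point (between the pads) lies 19 mm behind it (grasp_offset is the distance from the TCP to the grasp point, in m); z points along the fingers, y is the line along which they close (so a half turn about z gives the same grasp; the last joint's range is limited). The gripper opens to 94 mm and grips with 3 to 60 N. Pads are 16 mm wide; open, the fingers measure 119 mm over their backs; the gripper's body (75 mm by 177 mm) begins 78 mm behind the grasp point.
Start: joints at [-1.412, 0.3, 1.521, -0, 1.321, -0.067], TCP at [0.123, -0.536, 0.166] pointing down, gripper open.
Joint ranges: [-3.03, 3.03], [-0.79, 2.21], [0.23, 2.52], [-1.04, 4.18], [0, 3.07], [-2.55, 2.55]. Speed limits (rad/s): [2.22, 2.22, 2.57, 3.14, 3.14, 3.14].

### API

Orientations are given as [roll, pitch, yaw] about the fixed x, y, z axes, in that order (R = Rz(yaw) Ry(pitch) Rx(roll)).
In Python, from station import * gives the robot as it stands. The module is installed in compiled form; this text tells all that it offers.
- The arm moves only by the tool send_rows, never from a script. Its argument "rows" is a list of rows, each an object of numbers: "dx", "dy", "dz": the shift along the tool's x, y, z in mm; "roll": the turn about the tool's z in degrees; "jaw": the closure, from -1 (fully open) to 1 (shut). In form: [{"dx": .., "dy": .., "dz": .., "roll": .., "jaw": ..}, ...]. A call has 1 to 12 rows; each row shifts and turns the commanded pose from where the row before left it, along the tool's axes as they then stand; what a row does not reach is not made up. A row lasts 1/12 s, in which the tool goes at most 41.7 mm and 7.16 degrees, less where a joint would pass 70% of its speed; a pose out of reach is approached as far as the arm can. A call is refused whole if a number of a shift passes 41.7 or a number of a turn 7.16, either way. A call with a gripper value outside its range is refused whole. The fingers move at their own pace and stop on an object; "force" is the grip in N (left out, the last holds). Time passes only in rows, so rows that do not move let the fingers close. It gives the time, the measured TCP pose, the force, the opening and the grip force at its end, in the units of the state.
- get_obs(): the state, without advancing time (a new reading comes with each control period).
- camera(name): name is "scene" or "top" or "wrist"; returns a dict with "frame" (480x640x3 uint8, red, green, blue), "z_map" (480x640 float32, m along the optical axis (not along the pixel's ray), 0 where there is no reading), "camera_matrix" (3x3 intrinsics, pixels), "rvec" (rotation vector, rad) and "tvec" (3), from world to camera coordinates, as OpenCV has them. Camera axes: x right, y down, z forward; pixel columns grow to the right and rows downward; lengths in m; the calibration is good to about 2 mm. A picture is of the moment at which its call begins.
- hand_in(): hands the job in; it is judged then, once.
The state is a dict: "time_s": time; "qpos": joint angles; "joint_vel": joint speeds; "tau": joint torques, N m; "ee_pos": TCP position; "eef_rot": TCP orientation; "force": force on the tool from outside, world axes, zero at the start; "moment": the same for the moment, N m; "grip_width": finger opening in m; "grip_force": force on a finger pad.
Only numpy, scipy, OpenCV 4.12 (cv2) and the standard library are available. Lean on these libraries where they do the work, as an engineer would, in place of code of your own. Each camera call takes 0.05 s, during which the arm holds its last target. There are 200 camera calls.

## Working session

There is one attempt and no reset: what is moved stays moved. The work goes in short steps, Python scripts to look and compute and a tool call to move; the robot and the scene stay as the last step left them, time stands still between calls to the robot, and variables do not carry over. Pictures are saved under pics/ and viewed, at most 14 in all, crops included, and the job is handed in when it is done.

Besides the shell and the picture viewer there is one more tool, called after "Call:" by a JSON object that holds its "method" and its "body". send_rows: Moves the arm, as the interface text tells. Its arguments: {"type":"object","properties":{"rows":{"type":"array"},"force":{"type":"number"}},"required":["rows"]}

```bash
mkdir -p pics; cat > h.py <<'E'
from station import *
import numpy as np, cv2
def cam(n):
    c=camera(n); c['R']=cv2.Rodrigues(np.array(c['rvec'],float))[0]; c['t']=np.array(c['tvec'],float).ravel(); c['K']=np.array(c['camera_matrix'],float); return c
def pts(c):
    z=c['z_map'].astype(float); v,u=np.mgrid[:480,:640]; K=c['K']
    p=np.stack([(u-K[0,2])/K[0,0]*z,(v-K[1,2])/K[1,1]*z,z],-1)
    w=(p-c['t'])@c['R']; w[z==0]=np.nan; return w
def ray(c,u,v,h):
    d=c['R'].T@np.linalg.solve(c['K'],[u,v,1]); o=-c['R'].T@c['t']; return o+d*(h-o[2])/d[2]
def save(c,n): cv2.imwrite('pics/'+n+'.png',cv2.cvtColor(c['frame'],cv2.COLOR_RGB2BGR))
E
python3 - <<'E'
from h import *
o=get_obs(); print({k:np.round(o[k],3) for k in o})
for n in ['top','scene','wrist']:
    c=cam(n); save(c,n+'0'); print(n,c['K'].round(1).tolist(),(-c['R'].T@c['t']).round(3))
    np.savez('pics/'+n+'0.npz',p=pts(c),f=c['frame'])
E
```

```text
{'time_s': np.float64(0.0), 'qpos': array([-1.412,  0.3  ,  1.522, -0.   ,  1.321, -0.067]), 'joint_vel': array([-0.   ,  0.   ,  0.001, -0.   , -0.   ,  0.002]), 'tau': array([-3.0000e-03, -5.3181e+01, -3.5274e+01,  7.1000e-02,  2.4000e-02,
       -0.0000e+00]), 'ee_pos': array([ 0.123, -0.536,  0.165]), 'eef_rot': array([-3.14 , -0.   ,  0.226]), 'force': array([-0.575, -0.083,  0.138]), 'moment': array([-0.025,  0.025, -0.009]), 'grip_force': np.float64(0.0), 'grip_width': np.float64(0.094)}
top [[574.4, 0.0, 329.8], [0.0, 574.4, 243.8], [0.0, 0.0, 1.0]] [ 0.423 -0.015  1.388]
scene [[551.6, 0.0, 320.4], [0.0, 551.6, 236.0], [0.0, 0.0, 1.0]] [ 1.398 -0.176  0.611]
wrist [[418.6, 0.0, 310.0], [0.0, 418.6, 233.2], [0.0, 0.0, 1.0]] [ 0.206 -0.517  0.384]
```

View pics/top0.png

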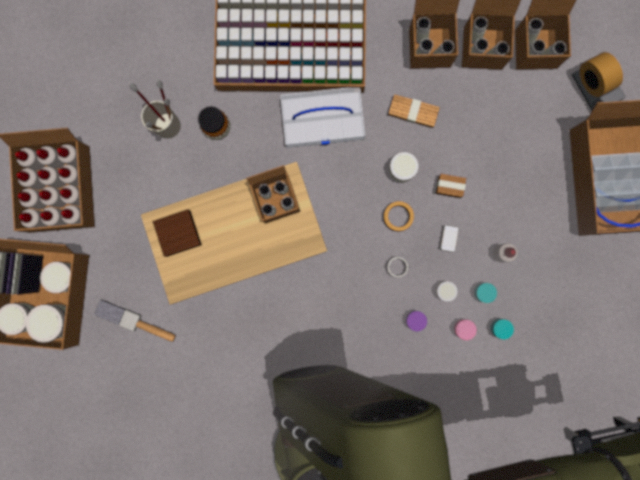

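View pics/scene0.png

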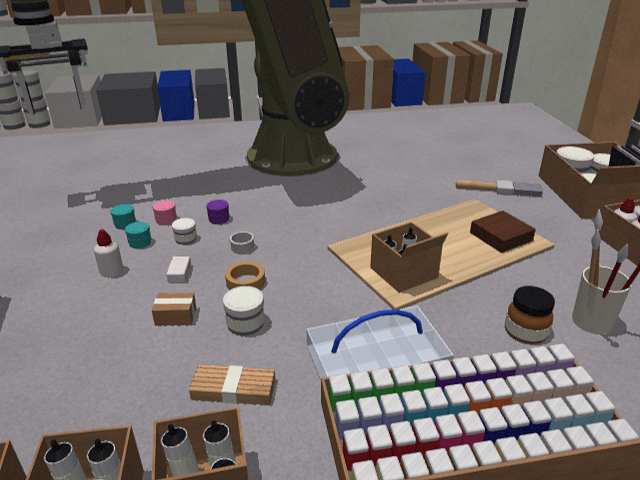

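Top view: large tub (403,166), bead box (452,185), tape roll (398,216), clay block (449,238), bottle (508,253), ring cutter (397,267). Small-tub shapes: white (447,291), turquoise (486,292) and (503,329), pink (466,329), purple (416,320). Only the white one fits. The riser is at (178,233) and the carton at (273,196). I'll confirm with an enlarged crop and measure.

```bash
python3 - <<'E'
from h import *
c=cam('top'); p=pts(c); f=c['frame']
cv2.imwrite('pics/crop.png',cv2.resize(cv2.cvtColor(f[140:350,370:540],cv2.COLOR_RGB2BGR),None,fx=2.8,fy=2.8,interpolation=3))
H=p[...,2]
print('table z',np.nanmedian(H[350:360,200:250]))
# blobs by height in the goods area
def blob(u,v,h,r,lo=.006):
    m=((H>h-lo)&(H<h+lo)).astype(np.uint8); w=np.zeros_like(m); w[v-r:v+r,u-r:u+r]=1; m&=w
    cs,_=cv2.findContours(m,cv2.RETR_EXTERNAL,cv2.CHAIN_APPROX_NONE); k=max(cs,key=cv2.contourArea)
    w=np.array([ray(c,a,b,h)[:2] for a,b in k[:,0]]); 
    (x,y),rr=cv2.minEnclosingCircle((w*1000).astype(np.float32)); R=cv2.minAreaRect((w*1000).astype(np.float32))
    zz=H[m>0]; print((u,v),'circ',round(x),round(y),round(rr),'rect',np.round(R[0],1),np.round(R[1],1),round(R[2],1),'z',np.median(zz).round(4))
for n,a in dict(large=(403,166,.055,22),small=(447,291,.038,16),body=(508,253,.056,18,.03),ring=(397,267,.025,16),clay=(449,238,.022,20),tape=(398,216,.025,20),bead=(452,185,.034,20),riser=(178,233,.04,35),carton=(273,196,.085,40,.012),board=(235,232,.010,100,.004),tq=(486,292,.038,16),pink=(466,329,.038,16),pur=(416,320,.038,16)).items():
    print(n,end=' '); blob(*a)
E
```

```text
table z -0.00021321706335467904
large (403, 166) circ 677 -171 33 rect [ 677.2 -171.3] [63.7 63.1] 0.5 z 0.0547
small (447, 291) circ 387 -276 24 rect [ 386.7 -275.9] [44.5 44.4] 0.2 z 0.038
body (508, 253) circ 478 -408 25 rect [ 478.  -408.3] [41.7 48.7] 0.8 z 0.0593
ring (397, 267) circ 442 -162 25 rect [ 442.6 -161.2] [47.4 47.4] 0.8 z 0.024
clay (449, 238) circ 511 -284 33 rect [ 511.  -283.9] [35.5 59.7] 80.8 z 0.0214
tape (398, 216) circ 563 -163 36 rect [ 562.8 -163.8] [69.3 69. ] 0.7 z 0.0242
bead (452, 185) circ 637 -286 38 rect [ 637.  -286.8] [63.4 46.7] 80.6 z 0.0336
riser (178, 233) circ 514 363 62 rect [514.9 363.1] [91.  90.8] 19.8 z 0.0398
carton (273, 196) circ 601 129 65 rect [601.1 129.5] [98.2 90.4] 19.3 z 0.083
board (235, 232) circ 519 231 229 rect [520.7 232.1] [237.9 401.6] 19.7 z 0.0099
tq (486, 292) circ 384 -368 24 rect [ 384.6 -368. ] [45.8 46.5] 45.4 z 0.0377
pink (466, 329) circ 298 -320 24 rect [ 297.9 -320.4] [46.4 44.2] 0.1 z 0.0378
pur (416, 320) circ 316 -206 24 rect [ 315.9 -205.1] [44.1 46.7] 0.8 z 0.0377
```

View pics/crop.png

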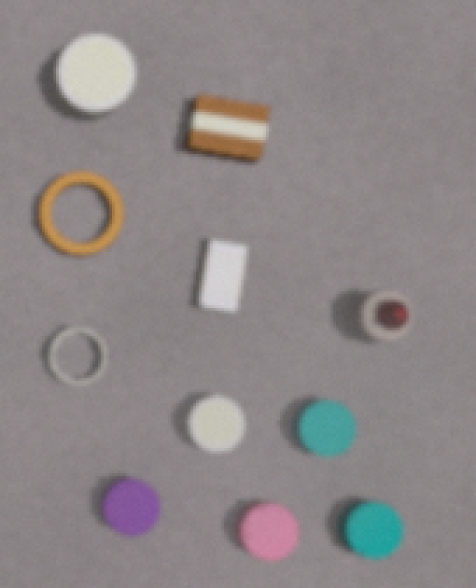

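The crop confirms it: the plain white tub at crop (216,422), i.e. top image (447,291), is the small tub. Sizes and heights match the descriptions, and the board centre agrees with the riser to about 2 mm. Next I'll refine the bottle position and write the move helper.

```bash
cat >> h.py <<'E'
YB=19.7; ex=np.array([np.cos(np.radians(YB)),np.sin(np.radians(YB))]); ey=np.array([-ex[1],ex[0]])
RI=np.array([514.7,363.1]); CA=RI-250*ey; BO=RI-125*ey
T=dict(clay=(511,-284),ring=(442.3,-161.6),small=(387,-276),large=(677,-171),Pclay=RI-92*ex,Pring=CA-100*ex,Pbot=BO,Priser=RI)
def go(xy,yaw):
    o=get_obs(); p=np.array(o['ee_pos'])*1000; y0=np.degrees(o['eef_rot'][2])
    if isinstance(xy,str): xy=T[xy]
    d=np.array(xy)-p[:2]; a=np.radians(yaw); x=np.array([np.cos(a),np.sin(a)]); y=np.array([np.sin(a),-np.cos(a)])
    print('roll',round(y0-yaw,1),'then dx %.1f dy %.1f'%(d@x,d@y),'z now %.1f'%p[2],'target',np.round(xy,1),'t',o['time_s'])
E
python3 - <<'E'
from h import *
from scipy.optimize import least_squares
for n in ['top','scene']:
    p=np.load(f'pics/{n}0.npz')['p']; q=p[np.isfinite(p[...,2])]*1000
    q=q[(abs(q[:,0]-478)<40)&(abs(q[:,1]+408)<40)&(q[:,2]>12)&(q[:,2]<54)]
    r=least_squares(lambda s:np.hypot(q[:,0]-s[0],q[:,1]-s[1])-22,[478,-405],loss='soft_l1'); print(n,len(q),r.x,abs(r.fun).mean())
    q=p[np.isfinite(p[...,2])]*1000; q=q[(abs(q[:,0]-478)<40)&(abs(q[:,1]+408)<40)&(q[:,2]>80)]; print(len(q),q.mean(0))
print(T); go('clay',80.8)
E
```

```text
top 104 [ 478.27381994 -413.71736416] 0.5497726918512259
57 [ 477.66157248 -411.14895686   86.87096486]
scene 486 [ 477.43753333 -414.86203094] 1.0987347485068462
71 [ 482.50328412 -413.85099565   85.43591004]
{'clay': (511, -284), 'ring': (442.3, -161.6), 'small': (387, -276), 'large': (677, -171), 'Pclay': array([428.08470988, 332.08723623]), 'Pring': array([504.82676012,  94.02283795]), 'Pbot': array([556.8369073, 245.4161819]), 'Priser': array([514.7, 363.1])}
roll -67.9 then dx 310.6 dy 342.6 z now 165.7 target [ 511 -284] t 0.2
```

Call:
{"method": "send_rows", "body": {"rows": [{"roll": -6.8,"jaw": -1},{"roll": -6.8,"jaw": -1},{"roll": -6.8,"jaw": -1},{"roll": -6.8,"jaw": -1},{"roll": -6.8,"jaw": -1},{"roll": -6.8,"jaw": -1},{"roll": -6.8,"jaw": -1},{"roll": -6.8,"jaw": -1},{"roll": -6.8,"jaw": -1},{"roll": -6.7,"jaw": -1}], "force": 15}}

```text
invalid input at $.rows[0]: expected keys dx, dy, dz, roll, jaw
```

Call:
{"method": "send_rows", "body": {"rows": [{"dx": 25.9,"dy": 28.5,"jaw": -1},{"dx": 25.9,"dy": 28.5,"jaw": -1},{"dx": 25.9,"dy": 28.5,"jaw": -1},{"dx": 25.9,"dy": 28.5,"jaw": -1},{"dx": 25.9,"dy": 28.5,"jaw": -1},{"dx": 25.9,"dy": 28.5,"jaw": -1},{"dx": 25.9,"dy": 28.5,"jaw": -1},{"dx": 25.9,"dy": 28.5,"jaw": -1},{"dx": 25.9,"dy": 28.5,"jaw": -1},{"dx": 25.9,"dy": 28.5,"jaw": -1},{"dx": 25.9,"dy": 28.5,"jaw": -1},{"dx": 25.7,"dy": 28.5,"jaw": -1}]}}

```text
invalid input at $.rows[0]: expected keys dx, dy, dz, roll, jaw
```

Call:
{"method": "send_rows", "body": {"rows": [{"jaw": -1},{"jaw": -1}]}}

```text
invalid input at $.rows[0]: expected keys dx, dy, dz, roll, jaw
```

```bash
python3 - <<'E'
from h import *
go('clay',80.8); c=cam('wrist'); save(c,'w1')
p=pts(c)*1000; m=((abs(p[...,2]-22)<5)&(abs(p[...,0]-511)<45)&(abs(p[...,1]+284)<30)).astype(np.uint8)
k=max(cv2.findContours(m,0,1)[0],key=cv2.contourArea)[:,0]
print(cv2.minAreaRect(np.array([ray(c,a,b,.022)[:2]*1000 for a,b in k],np.float32)))
E
```

```text
roll -67.9 then dx 310.6 dy 342.6 z now 165.7 target [ 511 -284] t 0.2Traceback (most recent call last):
  File "<stdin>", line 4, in <module>
ValueError: max() iterable argument is empty
```

Call:
{"method": "send_rows", "body": {"rows": [{"dx": 0,"dy": 0,"dz": 0,"roll": -6.8,"jaw": -1},{"dx": 0,"dy": 0,"dz": 0,"roll": -6.8,"jaw": -1},{"dx": 0,"dy": 0,"dz": 0,"roll": -6.8,"jaw": -1},{"dx": 0,"dy": 0,"dz": 0,"roll": -6.8,"jaw": -1},{"dx": 0,"dy": 0,"dz": 0,"roll": -6.8,"jaw": -1},{"dx": 0,"dy": 0,"dz": 0,"roll": -6.8,"jaw": -1},{"dx": 0,"dy": 0,"dz": 0,"roll": -6.8,"jaw": -1},{"dx": 0,"dy": 0,"dz": 0,"roll": -6.8,"jaw": -1},{"dx": 0,"dy": 0,"dz": 0,"roll": -6.8,"jaw": -1},{"dx": 0,"dy": 0,"dz": 0,"roll": -6.7,"jaw": -1}], "force": 15}}

```text
time_s: 1.08
ee_pos: [0.1231, -0.536, 0.1659]
eef_rot: [-3.142, -0.0, 1.417]
force: [0.9, 0.4, -0.2]
grip_width: 0.0937
grip_force: 0.0
```

Call:
{"method": "send_rows", "body": {"rows": [{"dx": 25.9,"dy": 28.5,"dz": 0,"roll": 0,"jaw": -1},{"dx": 25.9,"dy": 28.5,"dz": 0,"roll": 0,"jaw": -1},{"dx": 25.9,"dy": 28.5,"dz": 0,"roll": 0,"jaw": -1},{"dx": 25.9,"dy": 28.5,"dz": 0,"roll": 0,"jaw": -1},{"dx": 25.9,"dy": 28.5,"dz": 0,"roll": 0,"jaw": -1},{"dx": 25.9,"dy": 28.5,"dz": 0,"roll": 0,"jaw": -1},{"dx": 25.9,"dy": 28.5,"dz": 0,"roll": 0,"jaw": -1},{"dx": 25.9,"dy": 28.5,"dz": 0,"roll": 0,"jaw": -1},{"dx": 25.9,"dy": 28.5,"dz": 0,"roll": 0,"jaw": -1},{"dx": 25.9,"dy": 28.5,"dz": 0,"roll": 0,"jaw": -1},{"dx": 25.9,"dy": 28.5,"dz": 0,"roll": 0,"jaw": -1},{"dx": 25.7,"dy": 28.5,"dz": 0,"roll": 0,"jaw": -1}]}}

```text
time_s: 2.08
ee_pos: [0.5116, -0.2824, 0.1661]
eef_rot: [3.142, 0.0, 1.411]
force: [-0.0, -0.3, 0.3]
grip_width: 0.0936
grip_force: 0.0
```

Call:
{"method": "send_rows", "body": {"rows": [{"dx": 0,"dy": 0,"dz": 0,"roll": 0,"jaw": -1},{"dx": 0,"dy": 0,"dz": 0,"roll": 0,"jaw": -1}]}}

```text
time_s: 2.25
ee_pos: [0.5111, -0.2826, 0.1655]
eef_rot: [-3.141, -0.0, 1.414]
force: [-0.3, -0.3, -0.3]
grip_width: 0.0938
grip_force: 0.0
```

```bash
python3 - <<'E'
from h import *
go('clay',80.8); c=cam('wrist'); save(c,'w1')
p=pts(c)*1000; m=((abs(p[...,2]-22)<5)&(abs(p[...,0]-511)<45)&(abs(p[...,1]+284)<30)).astype(np.uint8)
k=max(cv2.findContours(m,0,1)[0],key=cv2.contourArea)[:,0]
print(cv2.minAreaRect(np.array([ray(c,a,b,.022)[:2]*1000 for a,b in k],np.float32)))
E
```

```text
roll 0.2 then dx -1.4 dy 0.1 z now 165.5 target [ 511 -284] t 2.25
((512.4498291015625, -285.9573059082031), (34.630680084228516, 59.503509521484375), 81.0149154663086)
```

Call:
{"method": "send_rows", "body": {"rows": [{"dx": -2.3,"dy": 1,"dz": 20,"roll": 0,"jaw": -1},{"dx": 0,"dy": 0,"dz": 25,"roll": 0,"jaw": -1},{"dx": 0,"dy": 0,"dz": 25,"roll": 0,"jaw": -1},{"dx": 0,"dy": 0,"dz": 25,"roll": 0,"jaw": -1},{"dx": 0,"dy": 0,"dz": 25,"roll": 0,"jaw": -1},{"dx": 0,"dy": 0,"dz": 20,"roll": 0,"jaw": -1},{"dx": 0,"dy": 0,"dz": 12,"roll": 0,"jaw": -1},{"dx": 0,"dy": 0,"dz": 9,"roll": 0,"jaw": -1},{"dx": 0,"dy": 0,"dz": 0,"roll": 0,"jaw": -1},{"dx": 0,"dy": 0,"dz": 0,"roll": 0,"jaw": -1}]}}

```text
time_s: 3.13
ee_pos: [0.5109, -0.2868, 0.0057]
eef_rot: [3.141, 0.0, 1.41]
force: [-0.3, -0.2, 1.4]
grip_width: 0.094
grip_force: 0.0
```

Call:
{"method": "send_rows", "body": {"rows": [{"dx": 0,"dy": 0,"dz": 0,"roll": 0,"jaw": 1},{"dx": 0,"dy": 0,"dz": 0,"roll": 0,"jaw": 1},{"dx": 0,"dy": 0,"dz": 0,"roll": 0,"jaw": 1},{"dx": 0,"dy": 0,"dz": 0,"roll": 0,"jaw": 1},{"dx": 0,"dy": 0,"dz": 0,"roll": 0,"jaw": 1},{"dx": 0,"dy": 0,"dz": 0,"roll": 0,"jaw": 1},{"dx": 0,"dy": 0,"dz": 0,"roll": 0,"jaw": 1},{"dx": 0,"dy": 0,"dz": 0,"roll": 0,"jaw": 1}]}}

```text
time_s: 3.8
ee_pos: [0.5108, -0.2862, 0.005]
eef_rot: [-3.142, -0.0, 1.411]
force: [-0.3, 0.4, -0.7]
grip_width: 0.0441
grip_force: 0.0
```

```bash
python3 - <<'E'
from h import *
o=get_obs();print(o['grip_width'],o['grip_force'],o['force'],o['time_s'])
save(cam('wrist'),'w2')
E
```

```text
0.04409014854523913 0.0 [-0.33276295  0.40431061 -0.71337718] 3.8
```

View pics/w2.png

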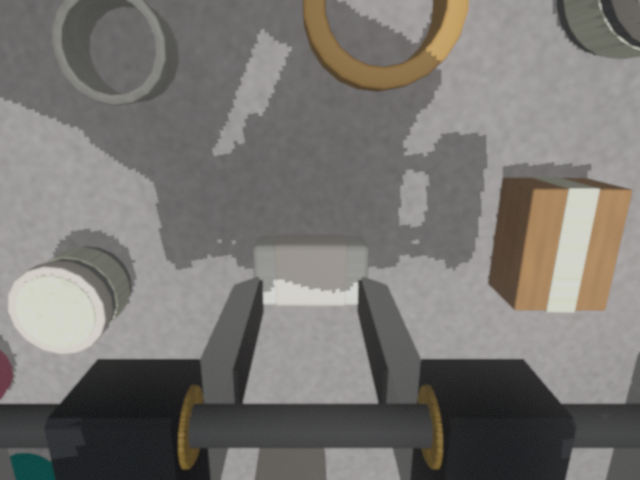

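Call:
{"method": "send_rows", "body": {"rows": [{"dx": 0,"dy": 0,"dz": 0,"roll": 0,"jaw": 1},{"dx": 0,"dy": 0,"dz": 0,"roll": 0,"jaw": 1}]}}

```text
time_s: 4.02
ee_pos: [0.5108, -0.2863, 0.005]
eef_rot: [-3.142, 0.0, 1.411]
force: [-0.6, -0.6, 0.4]
grip_width: 0.0271
grip_force: 0.0
```

```bash
python3 - <<'E'
from h import *
c=cam('wrist'); p=pts(c)*1000
for u,v in [(310,260),(310,295),(262,250),(310,330),(240,310),(245,285),(375,300),(230,350)]: print((u,v),p[v,u].round(0))
o=get_obs(); e=o['ee_pos']
for q in [e,np.array(e)+[0,0,.019],[.511,-.286,.022]]:
    x=c['K']@(c['R']@q+c['t']); print((x[:2]/x[2]).round())
m=(abs(p[...,2]-22)<4)&(abs(p[...,0]-511)<60)&(abs(p[...,1]+284)<40); q=p[m]; print(q.min(0),q.max(0)); v,u=np.where(m); print(u.min(),u.max(),v.min(),v.max())
save(c,'w3')
E
```

```text
(310, 260) [ 513. -277.   22.]
(310, 295) [ 510. -296.   22.]
(262, 250) [ 490. -268.   21.]
(310, 330) [ 505. -329.    0.]
(240, 310) [ 466. -310.    0.]
(245, 285) [ 472. -295.   -0.]
(375, 300) [ 546. -316.   -0.]
(230, 350) [ 455. -335.   -0.]
[308. 265.]
[308. 278.]
[308. 276.]
[ 482.03942925 -305.12092354   18.02477118] [ 543.57736194 -265.35714092   24.08856655]
253 368 243 305
```

View pics/w3.png

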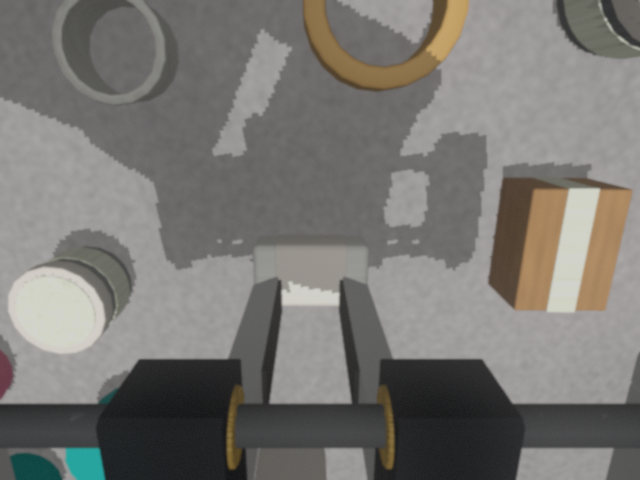

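```bash
python3 - <<'E'
from h import *
c=cam('wrist'); p=pts(c)*1000
for u,v in [(268,286),(265,300),(255,330),(250,350),(355,290),(360,310),(370,340),(355,283)]: print((u,v),p[v,u].round(0), c['frame'][v,u])
E
```

```text
(268, 286) [ 495. -274.   55.] [97 96 95]
(265, 300) [ 495. -274.   69.] [96 97 95]
(255, 330) [ 494. -274.   93.] [97 97 96]
(250, 350) [ 494. -274.  105.] [95 95 94]
(355, 290) [ 532. -280.   59.] [98 98 96]
(360, 310) [ 532. -280.   77.] [95 97 95]
(370, 340) [ 533. -281.   99.] [95 96 95]
(355, 283) [ 533. -280.   52.] [102 102 100]
```

```bash
python3 - <<'E'
from h import *
c=cam('wrist'); p=pts(c)*1000
m=(p[...,2]>26)&(p[...,2]<120)&(abs(p[...,0]-512)<60)&(abs(p[...,1]+280)<25); q=p[m]; print('wrist lowest',np.sort(q[:,2])[:5], len(q))
c=cam('scene'); p=pts(c)*1000; x=c['K']@(c['R']@np.array(get_obs()['ee_pos'])+c['t']); u,v=(x[:2]/x[2]).round().astype(int); print(u,v)
for n in range(-60,15,5): print(n,p[v+n,u].round(0),end=' ')
f=c['frame'][v-110:v+40,u-90:u+90]; cv2.imwrite('pics/s2.png',cv2.resize(f[...,::-1],None,fx=4,fy=4))
E
```

```text
wrist lowest [43.39727721 43.68817367 43.73971599 43.81420936 43.9092119 ] 7287
179 272
-60 [ 553. -265.  155.] -55 [ 284. -295.   -3.] -50 [ 496. -274.  104.] -45 [ 590. -265.  147.] -40 [ 502. -276.   86.] -35 [ 505. -277.   78.] -30 [ 504. -279.   66.] -25 [ 502. -280.   54.] -20 [ 524. -279.   57.] -15 [ 524. -281.   46.] -10 [ 502. -285.   21.] -5 [ 519. -284.   21.] 0 [ 537. -283.   22.] 5 [ 541. -284.   14.] 10 [ 542. -286.    3.]
```

View pics/s2.png

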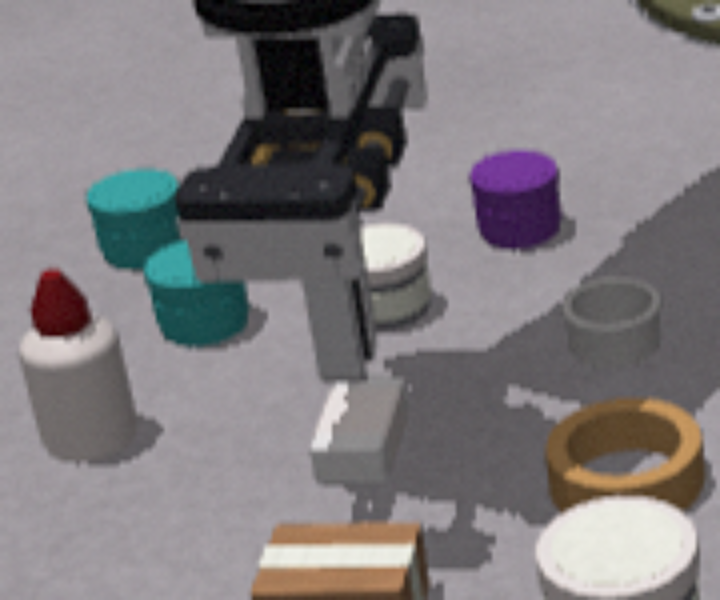

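```bash
python3 - <<'E'
from h import *
o=get_obs(); e=np.array(o['ee_pos'])*1000; a=o['eef_rot'][2]; X=np.array([np.cos(a),np.sin(a)]);Y=np.array([np.sin(a),-np.cos(a)])
for n in ['scene','wrist','top']:
    p=pts(cam(n))*1000; q=p[np.isfinite(p[...,2])]; d=q[:,:2]-e[:2]; t=np.c_[d@X,d@Y,q[:,2]]
    t=t[(abs(t[:,0])<110)&(abs(t[:,1])<110)]
    for lo in [40,45,55,65,75,85,95,105,125,145]:
        s=t[(t[:,2]>=lo)&(t[:,2]<lo+10)&(abs(t[:,1])<70)]
        if len(s)>8: print(n,lo,len(s),'x',np.percentile(s[:,0],[2,50,98]).round(),'y',np.percentile(s[:,1],[2,50,98]).round())
E
```

```text
scene 40 21 x [-7.  7. 10.] y [-11.   8.  13.]
scene 45 43 x [-8.  7. 10.] y [-13.  12.  18.]
scene 55 69 x [-9.  4. 10.] y [-12.  16.  20.]
scene 65 71 x [-8.  6. 10.] y [-13.  17.  20.]
scene 75 77 x [-8.  5. 10.] y [-15.  17.  20.]
scene 85 65 x [-9.  3. 10.] y [-9. 17. 21.]
scene 95 46 x [-9.  3. 10.] y [-15.  18.  20.]
scene 145 65 x [20. 32. 34.] y [-69.  13.  31.]
wrist 40 143 x [ 5.  9. 10.] y [-9.  5. 11.]
wrist 45 423 x [-6.  9. 10.] y [-12.   5.  15.]
wrist 55 541 x [ 8.  9. 10.] y [-14.  -2.  16.]
wrist 65 712 x [ 2.  9. 10.] y [-14.  -2.  16.]
wrist 75 839 x [-5.  9. 10.] y [-14.  -2.  16.]
wrist 85 1049 x [-3.  9. 10.] y [-14.   4.  16.]
wrist 95 1207 x [ 7.  9. 10.] y [-14.  -2.  16.]
wrist 105 1324 x [-4.  9. 10.] y [-14.   4.  16.]
wrist 125 81 x [-9. -3. 10.] y [-4.  6.  6.]
wrist 145 7038 x [27. 33. 34.] y [-52.   4.  57.]
```

Wrist and scene views agree that the finger tips really sit at z ≈ 43 mm while the reported TCP z is 5 mm. The tips are 38 mm higher than reported, so the jaws closed above the block, which hasn't moved. The horizontal position is correct. I'll work with a tip offset of +38 mm, reopen the jaws and lower carefully.

Call:
{"method": "send_rows", "body": {"rows": [{"dx": 0,"dy": 0,"dz": 0,"roll": 0,"jaw": -1},{"dx": 0,"dy": 0,"dz": 0,"roll": 0,"jaw": -1},{"dx": 0,"dy": 0,"dz": 0,"roll": 0,"jaw": -1},{"dx": 0,"dy": 0,"dz": 0,"roll": 0,"jaw": -1},{"dx": 0,"dy": 0,"dz": 0,"roll": 0,"jaw": -1},{"dx": 0,"dy": 0,"dz": 0,"roll": 0,"jaw": -1},{"dx": 0,"dy": 0,"dz": 0,"roll": 0,"jaw": -1},{"dx": 0,"dy": 0,"dz": 0,"roll": 0,"jaw": -1},{"dx": 0,"dy": 0,"dz": 0,"roll": 0,"jaw": -1},{"dx": 0,"dy": 0,"dz": 10,"roll": 0,"jaw": -1},{"dx": 0,"dy": 0,"dz": 10,"roll": 0,"jaw": -1},{"dx": 0,"dy": 0,"dz": 5,"roll": 0,"jaw": -1}]}}

```text
time_s: 5.37
ee_pos: [0.5101, -0.2858, -0.022]
eef_rot: [-3.14, -0.001, 1.411]
force: [-1.0, 0.8, -1.5]
grip_width: 0.0776
grip_force: 0.0
```

Call:
{"method": "send_rows", "body": {"rows": [{"dx": 0,"dy": 0,"dz": 3,"roll": 0,"jaw": -1},{"dx": 0,"dy": 0,"dz": 2,"roll": 0,"jaw": -1},{"dx": 0,"dy": 0,"dz": 0,"roll": 0,"jaw": -1}]}}

```text
time_s: 5.62
ee_pos: [0.5107, -0.2862, -0.0255]
eef_rot: [-3.141, -0.0, 1.411]
force: [-0.6, 0.2, 0.7]
grip_width: 0.0938
grip_force: 0.0
```

```bash
python3 - <<'E'
from h import *
o=get_obs(); e=np.array(o['ee_pos'])*1000; a=o['eef_rot'][2]; X=np.array([np.cos(a),np.sin(a)]);Y=np.array([np.sin(a),-np.cos(a)])
print(e,o['grip_width'],o['force'])
for n in ['scene','wrist']:
    p=pts(cam(n))*1000; q=p[np.isfinite(p[...,2])]; d=q[:,:2]-e[:2]; t=np.c_[d@X,d@Y,q[:,2]]
    for s in (-1,1):
        w=t[(abs(t[:,0])<12)&(s*t[:,1]>42)&(s*t[:,1]<64)&(t[:,2]>6)]
        if len(w): print(n,s,len(w),np.sort(w[:,2])[:6].round(1))
E
```

```text
[ 510.65316649 -286.17204201  -25.53321561] 0.09380140069245202 [-0.57975861  0.18223959  0.74668654]
scene -1 518 [12.6 13.1 13.4 13.5 13.8 13.8]
scene 1 528 [17.4 18.5 18.6 19.2 19.2 19.3]
wrist -1 9132 [13.3 13.3 13.6 13.7 13.7 13.8]
wrist 1 9126 [13.4 13.4 13.8 13.8 13.9 14.1]
```

Call:
{"method": "send_rows", "body": {"rows": [{"dx": 0,"dy": 0,"dz": 4,"roll": 0,"jaw": -1},{"dx": 0,"dy": 0,"dz": 4,"roll": 0,"jaw": -1},{"dx": 0,"dy": 0,"dz": 0,"roll": 0,"jaw": -1},{"dx": 0,"dy": 0,"dz": 0,"roll": 0,"jaw": 1},{"dx": 0,"dy": 0,"dz": 0,"roll": 0,"jaw": 1},{"dx": 0,"dy": 0,"dz": 0,"roll": 0,"jaw": 1},{"dx": 0,"dy": 0,"dz": 0,"roll": 0,"jaw": 1},{"dx": 0,"dy": 0,"dz": 0,"roll": 0,"jaw": 1},{"dx": 0,"dy": 0,"dz": 0,"roll": 0,"jaw": 1},{"dx": 0,"dy": 0,"dz": 0,"roll": 0,"jaw": 1},{"dx": 0,"dy": 0,"dz": 0,"roll": 0,"jaw": 1}]}}

```text
time_s: 6.63
ee_pos: [0.5109, -0.2863, -0.0328]
eef_rot: [3.141, 0.0, 1.411]
force: [-0.3, 0.5, 0.6]
grip_width: 0.0599
grip_force: 15.0
```

Call:
{"method": "send_rows", "body": {"rows": [{"dx": 0,"dy": 0,"dz": -15,"roll": 0,"jaw": 1},{"dx": 0,"dy": 0,"dz": -15,"roll": 0,"jaw": 1},{"dx": 0,"dy": 0,"dz": -18,"roll": 6.1,"jaw": 1},{"dx": 0,"dy": 0,"dz": -18,"roll": 6.1,"jaw": 1},{"dx": 0,"dy": 0,"dz": -18,"roll": 6.1,"jaw": 1},{"dx": 0,"dy": 0,"dz": -18,"roll": 6.1,"jaw": 1},{"dx": 0,"dy": 0,"dz": -18,"roll": 6.1,"jaw": 1},{"dx": 0,"dy": 0,"dz": -18,"roll": 6.1,"jaw": 1},{"dx": 0,"dy": 0,"dz": -18,"roll": 6.1,"jaw": 1},{"dx": 0,"dy": 0,"dz": -18,"roll": 6.1,"jaw": 1},{"dx": 0,"dy": 0,"dz": 0,"roll": 6.1,"jaw": 1},{"dx": 0,"dy": 0,"dz": 0,"roll": 6.2,"jaw": 1}]}}

```text
time_s: 7.63
ee_pos: [0.5112, -0.2865, 0.1421]
eef_rot: [3.14, -0.001, 0.339]
force: [0.3, -0.6, -1.4]
grip_width: 0.0597
grip_force: 15.0
```

```bash
python3 - <<'E'
from h import *
go('Pclay',19.7)
E
```

```text
roll -0.3 then dx 130.3 dy -610.4 z now 142.1 target [428.1 332.1] t 7.6333
```

Call:
{"method": "send_rows", "body": {"rows": [{"dx": 6.5,"dy": -30.5,"dz": 0,"roll": 0,"jaw": 1},{"dx": 6.5,"dy": -30.5,"dz": 0,"roll": 0,"jaw": 1},{"dx": 6.5,"dy": -30.5,"dz": 0,"roll": 0,"jaw": 1},{"dx": 6.5,"dy": -30.5,"dz": 0,"roll": 0,"jaw": 1},{"dx": 6.5,"dy": -30.5,"dz": 0,"roll": 0,"jaw": 1},{"dx": 6.5,"dy": -30.5,"dz": 0,"roll": 0,"jaw": 1},{"dx": 6.5,"dy": -30.5,"dz": 0,"roll": 0,"jaw": 1},{"dx": 6.5,"dy": -30.5,"dz": 0,"roll": 0,"jaw": 1},{"dx": 6.5,"dy": -30.5,"dz": 0,"roll": 0,"jaw": 1},{"dx": 6.5,"dy": -30.5,"dz": 0,"roll": 0,"jaw": 1}]}}

```text
time_s: 8.47
ee_pos: [0.4685, 0.0242, 0.1411]
eef_rot: [3.142, -0.0, 0.344]
force: [1.1, -0.3, -2.0]
grip_width: 0.0598
grip_force: 15.0
```

Call:
{"method": "send_rows", "body": {"rows": [{"dx": 6.5,"dy": -30.5,"dz": 0,"roll": 0,"jaw": 1},{"dx": 6.5,"dy": -30.5,"dz": 0,"roll": 0,"jaw": 1},{"dx": 6.5,"dy": -30.5,"dz": 0,"roll": 0,"jaw": 1},{"dx": 6.5,"dy": -30.5,"dz": 0,"roll": 0,"jaw": 1},{"dx": 6.5,"dy": -30.5,"dz": 0,"roll": 0,"jaw": 1},{"dx": 6.5,"dy": -30.5,"dz": 0,"roll": 0,"jaw": 1},{"dx": 6.5,"dy": -30.5,"dz": 0,"roll": 0,"jaw": 1},{"dx": 6.5,"dy": -30.5,"dz": 0,"roll": 0,"jaw": 1},{"dx": 6.5,"dy": -30.5,"dz": 0,"roll": 0,"jaw": 1},{"dx": 6.5,"dy": -30.5,"dz": 0,"roll": 0,"jaw": 1},{"dx": 0,"dy": 0,"dz": 0,"roll": 0,"jaw": 1},{"dx": 0,"dy": 0,"dz": 0,"roll": 0,"jaw": 1}]}}

```text
time_s: 9.47
ee_pos: [0.4266, 0.3326, 0.1406]
eef_rot: [3.141, 0.001, 0.347]
force: [-0.2, -0.4, -1.4]
grip_width: 0.0596
grip_force: 15.0
```

```bash
python3 - <<'E'
from h import *
go('Pclay',19.7)
E
```

```text
roll 0.2 then dx 1.2 dy 1.0 z now 140.6 target [428.1 332.1] t 9.4667
```

Call:
{"method": "send_rows", "body": {"rows": [{"dx": 1.2,"dy": 1,"dz": 24,"roll": 0,"jaw": 1},{"dx": 0,"dy": 0,"dz": 24,"roll": 0,"jaw": 1},{"dx": 0,"dy": 0,"dz": 24,"roll": 0,"jaw": 1},{"dx": 0,"dy": 0,"dz": 24,"roll": 0,"jaw": 1},{"dx": 0,"dy": 0,"dz": 24,"roll": 0,"jaw": 1},{"dx": 0,"dy": 0,"dz": 20,"roll": 0,"jaw": 1},{"dx": 0,"dy": 0,"dz": 12,"roll": 0,"jaw": 1},{"dx": 0,"dy": 0,"dz": 6,"roll": 0,"jaw": 1},{"dx": 0,"dy": 0,"dz": 4,"roll": 0,"jaw": 1},{"dx": 0,"dy": 0,"dz": 1,"roll": 0,"jaw": 1},{"dx": 0,"dy": 0,"dz": 0,"roll": 0,"jaw": 1},{"dx": 0,"dy": 0,"dz": 0,"roll": 0,"jaw": 1}]}}

```text
time_s: 10.47
ee_pos: [0.4292, 0.3315, -0.021]
eef_rot: [-3.141, -0.001, 0.345]
force: [-0.5, 0.4, -0.4]
grip_width: 0.0603
grip_force: 15.0
```

Call:
{"method": "send_rows", "body": {"rows": [{"dx": 0,"dy": 0,"dz": 1.5,"roll": 0,"jaw": 1},{"dx": 0,"dy": 0,"dz": 0,"roll": 0,"jaw": 1},{"dx": 0,"dy": 0,"dz": 0,"roll": 0,"jaw": -1},{"dx": 0,"dy": 0,"dz": 0,"roll": 0,"jaw": -1},{"dx": 0,"dy": 0,"dz": 0,"roll": 0,"jaw": -1},{"dx": 0,"dy": 0,"dz": 0,"roll": 0,"jaw": -1},{"dx": 0,"dy": 0,"dz": 0,"roll": 0,"jaw": -1},{"dx": 0,"dy": 0,"dz": 0,"roll": 0,"jaw": -1}]}}

```text
time_s: 11.13
ee_pos: [0.4287, 0.3312, -0.0235]
eef_rot: [3.142, 0.0, 0.344]
force: [-0.1, -0.3, -0.4]
grip_width: 0.0934
grip_force: 0.0
```

Call:
{"method": "send_rows", "body": {"rows": [{"dx": 0,"dy": 0,"dz": -20,"roll": 0,"jaw": -1},{"dx": 0,"dy": 0,"dz": -25,"roll": 0,"jaw": -1},{"dx": 0,"dy": 0,"dz": -25,"roll": 0,"jaw": -1},{"dx": 0,"dy": 0,"dz": -25,"roll": 0,"jaw": -1},{"dx": 0,"dy": 0,"dz": -25,"roll": 0,"jaw": -1},{"dx": 0,"dy": 0,"dz": -25,"roll": 0,"jaw": -1},{"dx": 0,"dy": 0,"dz": 0,"roll": 0,"jaw": -1}]}}

```text
time_s: 11.72
ee_pos: [0.4304, 0.3324, 0.1265]
eef_rot: [-3.14, -0.007, 0.344]
force: [1.3, 0.7, 1.5]
grip_width: 0.094
grip_force: 0.0
```

```bash
python3 - <<'E'
from h import *
go('ring',19.7); c=cam('wrist'); save(c,'w4'); p=pts(c)*1000
d=p[...,:2]-RI; X=d@ex; Y=d@ey
m=((abs(p[...,2]-32)<4)&(abs(X+92)<40)&(abs(Y)<50)).astype(np.uint8)
k=max(cv2.findContours(m,0,1)[0],key=cv2.contourArea)[:,0]
w=np.array([ray(c,a,b,.032)[:2]*1000 for a,b in k],np.float32); r=cv2.minAreaRect(w);print(r,(r[0]-RI)@ex,(r[0]-RI)@ey)
m=(abs(p[...,2]-40)<2)&(X>-60)&(abs(Y)<60)&(X<10); print('riser front',np.percentile(X[m],1),'y',np.percentile(Y[m],[1,99]))
E
```

```text
roll 0.0 then dx -155.3 dy 469.1 z now 126.5 target [ 442.3 -161.6] t 11.7167
((430.9605712890625, 331.2480163574219), (34.42079544067383, 59.40042495727539), 19.766382217407227) -89.57535822801785 -1.75954003180742
riser front -43.367855612134555 y [-44.91058671  42.45828318]
```

Call:
{"method": "send_rows", "body": {"rows": [{"dx": -10.3,"dy": 31.3,"dz": 0,"roll": 0,"jaw": -1},{"dx": -10.3,"dy": 31.3,"dz": 0,"roll": 0,"jaw": -1},{"dx": -10.3,"dy": 31.3,"dz": 0,"roll": 0,"jaw": -1},{"dx": -10.3,"dy": 31.3,"dz": 0,"roll": 0,"jaw": -1},{"dx": -10.3,"dy": 31.3,"dz": 0,"roll": 0,"jaw": -1},{"dx": -10.3,"dy": 31.3,"dz": 0,"roll": 0,"jaw": -1},{"dx": -10.3,"dy": 31.3,"dz": 0,"roll": 0,"jaw": -1},{"dx": -10.3,"dy": 31.3,"dz": 0,"roll": 0,"jaw": -1}]}}

```text
time_s: 12.43
ee_pos: [0.4349, 0.0662, 0.1206]
eef_rot: [-3.141, 0.001, 0.345]
force: [0.5, -0.5, -0.3]
grip_width: 0.0941
grip_force: 0.0
```

Call:
{"method": "send_rows", "body": {"rows": [{"dx": -10.4,"dy": 31.3,"dz": 0,"roll": 0,"jaw": -1},{"dx": -10.4,"dy": 31.3,"dz": 0,"roll": 0,"jaw": -1},{"dx": -10.4,"dy": 31.3,"dz": 0,"roll": 0,"jaw": -1},{"dx": -10.4,"dy": 31.3,"dz": 0,"roll": 0,"jaw": -1},{"dx": -10.4,"dy": 31.3,"dz": 0,"roll": 0,"jaw": -1},{"dx": -10.4,"dy": 31.3,"dz": 0,"roll": 0,"jaw": -1},{"dx": -10.4,"dy": 31.3,"dz": 0,"roll": 0,"jaw": -1},{"dx": 0,"dy": 0,"dz": 0,"roll": 0,"jaw": -1},{"dx": 0,"dy": 0,"dz": 0,"roll": 0,"jaw": -1}]}}

```text
time_s: 13.18
ee_pos: [0.4404, -0.1639, 0.1204]
eef_rot: [-3.14, 0.001, 0.342]
force: [-0.1, -0.1, 0.3]
grip_width: 0.0939
grip_force: 0.0
```

```bash
python3 - <<'E'
from h import *
go('ring',19.7); c=cam('wrist'); p=pts(c)*1000
m=((p[...,2]>20)&(p[...,2]<29)&(abs(p[...,0]-442)<40)&(abs(p[...,1]+162)<40)).astype(np.uint8)
k=max(cv2.findContours(m,0,1)[0],key=cv2.contourArea)[:,0]
print(cv2.minEnclosingCircle(np.array([ray(c,a,b,.025)[:2]*1000 for a,b in k],np.float32)))
E
```

```text
roll -0.1 then dx 2.5 dy -1.6 z now 120.4 target [ 442.3 -161.6] t 13.1833
((442.7333068847656, -163.9381561279297), 24.87334632873535)
```

Call:
{"method": "send_rows", "body": {"rows": [{"dx": 2.3,"dy": 0,"dz": 24,"roll": 0,"jaw": -1},{"dx": 0,"dy": 0,"dz": 24,"roll": 0,"jaw": -1},{"dx": 0,"dy": 0,"dz": 24,"roll": 0,"jaw": -1},{"dx": 0,"dy": 0,"dz": 24,"roll": 0,"jaw": -1},{"dx": 0,"dy": 0,"dz": 24,"roll": 0,"jaw": -1},{"dx": 0,"dy": 0,"dz": 18,"roll": 0,"jaw": -1},{"dx": 0,"dy": 0,"dz": 10,"roll": 0,"jaw": -1},{"dx": 0,"dy": 0,"dz": 5,"roll": 0,"jaw": -1},{"dx": 0,"dy": 0,"dz": 0,"roll": 0,"jaw": -1},{"dx": 0,"dy": 0,"dz": 0,"roll": 0,"jaw": -1}]}}

```text
time_s: 14.07
ee_pos: [0.4438, -0.1621, -0.0308]
eef_rot: [3.141, -0.001, 0.345]
force: [-1.6, 0.0, 0.5]
grip_width: 0.094
grip_force: 0.0
```

Call:
{"method": "send_rows", "body": {"rows": [{"dx": 0,"dy": 0,"dz": 0,"roll": 0,"jaw": 1},{"dx": 0,"dy": 0,"dz": 0,"roll": 0,"jaw": 1},{"dx": 0,"dy": 0,"dz": 0,"roll": 0,"jaw": 1},{"dx": 0,"dy": 0,"dz": 0,"roll": 0,"jaw": 1},{"dx": 0,"dy": 0,"dz": 0,"roll": 0,"jaw": 1},{"dx": 0,"dy": 0,"dz": 0,"roll": 0,"jaw": 1},{"dx": 0,"dy": 0,"dz": 0,"roll": 0,"jaw": 1},{"dx": 0,"dy": 0,"dz": 0,"roll": 0,"jaw": 1},{"dx": 0,"dy": 0,"dz": 0,"roll": 0,"jaw": 1}]}}

```text
time_s: 14.82
ee_pos: [0.4433, -0.1623, -0.0314]
eef_rot: [3.142, 0.0, 0.344]
force: [-0.4, -0.3, 1.6]
grip_width: 0.0498
grip_force: 15.0
```

Call:
{"method": "send_rows", "body": {"rows": [{"dx": 0,"dy": 0,"dz": -15,"roll": 0,"jaw": 1},{"dx": 0,"dy": 0,"dz": -20,"roll": 0,"jaw": 1},{"dx": 0,"dy": 0,"dz": -30,"roll": 0,"jaw": 1},{"dx": 0,"dy": 0,"dz": -30,"roll": 0,"jaw": 1},{"dx": 0,"dy": 0,"dz": -30,"roll": 0,"jaw": 1},{"dx": 0,"dy": 0,"dz": -30,"roll": 0,"jaw": 1}]}}

```text
time_s: 15.32
ee_pos: [0.443, -0.1622, 0.125]
eef_rot: [-3.141, 0.0, 0.345]
force: [-0.1, -1.1, -0.4]
grip_width: 0.0499
grip_force: 15.0
```

Call:
{"method": "send_rows", "body": {"rows": [{"dx": 18,"dy": -27.6,"dz": 0,"roll": 0,"jaw": 1},{"dx": 18,"dy": -27.6,"dz": 0,"roll": 0,"jaw": 1},{"dx": 18,"dy": -27.6,"dz": 0,"roll": 0,"jaw": 1},{"dx": 18,"dy": -27.6,"dz": 0,"roll": 0,"jaw": 1},{"dx": 18,"dy": -27.6,"dz": 0,"roll": 0,"jaw": 1},{"dx": 18,"dy": -27.6,"dz": 0,"roll": 0,"jaw": 1},{"dx": 18,"dy": -27.6,"dz": 0,"roll": 0,"jaw": 1},{"dx": 18,"dy": -27.6,"dz": 0,"roll": 0,"jaw": 1},{"dx": 0,"dy": 0,"dz": 0,"roll": 0,"jaw": 1},{"dx": 0,"dy": 0,"dz": 0,"roll": 0,"jaw": 1}]}}

```text
time_s: 16.15
ee_pos: [0.5041, 0.0953, 0.1232]
eef_rot: [-3.141, 0.001, 0.347]
force: [-0.6, -0.3, -0.3]
grip_width: 0.0498
grip_force: 15.0
```

```bash
python3 - <<'E'
from h import *
go('Pring',19.7)
E
```

```text
roll 0.2 then dx 0.3 dy 1.4 z now 123.2 target [504.8  94. ] t 16.15
```

Lowering to ee z ≈ -21 mm (144 mm down).

Call:
{"method": "send_rows", "body": {"rows": [{"dx": 0.3,"dy": 1.4,"dz": 24,"roll": 0,"jaw": 1},{"dx": 0,"dy": 0,"dz": 24,"roll": 0,"jaw": 1},{"dx": 0,"dy": 0,"dz": 24,"roll": 0,"jaw": 1},{"dx": 0,"dy": 0,"dz": 24,"roll": 0,"jaw": 1},{"dx": 0,"dy": 0,"dz": 22,"roll": 0,"jaw": 1},{"dx": 0,"dy": 0,"dz": 14,"roll": 0,"jaw": 1},{"dx": 0,"dy": 0,"dz": 7,"roll": 0,"jaw": 1},{"dx": 0,"dy": 0,"dz": 3,"roll": 0,"jaw": 1},{"dx": 0,"dy": 0,"dz": 0,"roll": 0,"jaw": 1},{"dx": 0,"dy": 0,"dz": 0,"roll": 0,"jaw": 1}]}}

```text
time_s: 16.98
ee_pos: [0.5056, 0.0926, -0.0176]
eef_rot: [3.141, -0.001, 0.344]
force: [-0.7, -0.2, -1.1]
grip_width: 0.0496
grip_force: 15.0
```

Call:
{"method": "send_rows", "body": {"rows": [{"dx": 0,"dy": 0,"dz": 2,"roll": 0,"jaw": 1},{"dx": 0,"dy": 0,"dz": 1.3,"roll": 0,"jaw": 1},{"dx": 0,"dy": 0,"dz": 0,"roll": 0,"jaw": 1},{"dx": 0,"dy": 0,"dz": 0,"roll": 0,"jaw": -1},{"dx": 0,"dy": 0,"dz": 0,"roll": 0,"jaw": -1},{"dx": 0,"dy": 0,"dz": 0,"roll": 0,"jaw": -1},{"dx": 0,"dy": 0,"dz": 0,"roll": 0,"jaw": -1},{"dx": 0,"dy": 0,"dz": 0,"roll": 0,"jaw": -1},{"dx": 0,"dy": 0,"dz": 0,"roll": 0,"jaw": -1}]}}

```text
time_s: 17.73
ee_pos: [0.505, 0.093, -0.0217]
eef_rot: [-3.142, 0.0, 0.345]
force: [0.5, 0.3, 0.4]
grip_width: 0.0863
grip_force: 0.0
```

Call:
{"method": "send_rows", "body": {"rows": [{"dx": 0,"dy": 0,"dz": -20,"roll": 0,"jaw": -1},{"dx": 0,"dy": 0,"dz": -25,"roll": 0,"jaw": -1},{"dx": 0,"dy": 0,"dz": -25,"roll": 0,"jaw": -1},{"dx": 0,"dy": 0,"dz": -25,"roll": 0,"jaw": -1},{"dx": 0,"dy": 0,"dz": -25,"roll": 0,"jaw": -1},{"dx": 0,"dy": 0,"dz": -25,"roll": 0,"jaw": -1},{"dx": 0,"dy": 0,"dz": 0,"roll": 0,"jaw": -1}]}}

```text
time_s: 18.32
ee_pos: [0.5071, 0.0932, 0.128]
eef_rot: [3.14, -0.007, 0.345]
force: [0.1, -0.2, 0.0]
grip_width: 0.0943
grip_force: 0.0
```

```bash
python3 - <<'E'
from h import *
go((478,-414),19.7); c=cam('wrist'); p=pts(c)*1000
m=((p[...,2]>30)&(p[...,2]<39)&(np.hypot(p[...,0]-505,p[...,1]-94)<40)).astype(np.uint8)
k=max(cv2.findContours(m,0,1)[0],key=cv2.contourArea)[:,0]
o,r=cv2.minEnclosingCircle(np.array([ray(c,a,b,.035)[:2]*1000 for a,b in k],np.float32)); print(o,r,(o-CA)@ex,(o-CA)@ey)
E
```

```text
roll 0.0 then dx -198.3 dy 467.7 z now 128.0 target [ 478 -414] t 18.3167
(504.56591796875, 91.7623519897461) 24.86737823486328 -101.00757430705872 -2.0402522990257856
```

Call:
{"method": "send_rows", "body": {"rows": [{"dx": -13.2,"dy": 31.2,"dz": 0,"roll": 0,"jaw": -1},{"dx": -13.2,"dy": 31.2,"dz": 0,"roll": 0,"jaw": -1},{"dx": -13.2,"dy": 31.2,"dz": 0,"roll": 0,"jaw": -1},{"dx": -13.2,"dy": 31.2,"dz": 0,"roll": 0,"jaw": -1},{"dx": -13.2,"dy": 31.2,"dz": 0,"roll": 0,"jaw": -1},{"dx": -13.2,"dy": 31.2,"dz": 0,"roll": 0,"jaw": -1},{"dx": -13.2,"dy": 31.2,"dz": 0,"roll": 0,"jaw": -1},{"dx": -13.2,"dy": 31.2,"dz": 0,"roll": 0,"jaw": -1}]}}

```text
time_s: 19.03
ee_pos: [0.4891, -0.1791, 0.1221]
eef_rot: [-3.14, 0.001, 0.344]
force: [0.7, -0.1, 0.2]
grip_width: 0.0939
grip_force: 0.0
```

Call:
{"method": "send_rows", "body": {"rows": [{"dx": -13.2,"dy": 31.2,"dz": 0,"roll": 0,"jaw": -1},{"dx": -13.2,"dy": 31.2,"dz": 0,"roll": 0,"jaw": -1},{"dx": -13.2,"dy": 31.2,"dz": 0,"roll": 0,"jaw": -1},{"dx": -13.2,"dy": 31.2,"dz": 0,"roll": 0,"jaw": -1},{"dx": -13.2,"dy": 31.2,"dz": 0,"roll": 0,"jaw": -1},{"dx": -13.2,"dy": 31.2,"dz": 0,"roll": 0,"jaw": -1},{"dx": -13.2,"dy": 31.2,"dz": 0,"roll": 0,"jaw": -1},{"dx": 0,"dy": 0,"dz": 0,"roll": 0,"jaw": -1},{"dx": 0,"dy": 0,"dz": 0,"roll": 0,"jaw": -1}]}}

```text
time_s: 19.78
ee_pos: [0.4758, -0.4152, 0.1213]
eef_rot: [-3.139, 0.001, 0.342]
force: [-0.0, 0.7, -1.4]
grip_width: 0.0942
grip_force: 0.0
```

```bash
python3 - <<'E'
from h import *
go((478,-414),19.7)
E
```

```text
roll -0.1 then dx 2.5 dy -0.4 z now 121.3 target [ 478 -414] t 19.7833
```

Call:
{"method": "send_rows", "body": {"rows": [{"dx": 2.5,"dy": -0.4,"dz": 20,"roll": 0,"jaw": -1},{"dx": 0,"dy": 0,"dz": 20,"roll": 0,"jaw": -1},{"dx": 0,"dy": 0,"dz": 20,"roll": 0,"jaw": -1},{"dx": 0,"dy": 0,"dz": 20,"roll": 0,"jaw": -1},{"dx": 0,"dy": 0,"dz": 20,"roll": 0,"jaw": -1},{"dx": 0,"dy": 0,"dz": 17,"roll": 0,"jaw": -1},{"dx": 0,"dy": 0,"dz": 12,"roll": 0,"jaw": -1},{"dx": 0,"dy": 0,"dz": 6,"roll": 0,"jaw": -1},{"dx": 0,"dy": 0,"dz": 0,"roll": 0,"jaw": -1},{"dx": 0,"dy": 0,"dz": 0,"roll": 0,"jaw": -1}]}}

```text
time_s: 20.62
ee_pos: [0.4793, -0.413, -0.0112]
eef_rot: [3.141, -0.0, 0.345]
force: [-0.3, -0.1, 0.4]
grip_width: 0.0942
grip_force: 0.0
```

Call:
{"method": "send_rows", "body": {"rows": [{"dx": 0,"dy": 0,"dz": 0,"roll": 0,"jaw": 1},{"dx": 0,"dy": 0,"dz": 0,"roll": 0,"jaw": 1},{"dx": 0,"dy": 0,"dz": 0,"roll": 0,"jaw": 1},{"dx": 0,"dy": 0,"dz": 0,"roll": 0,"jaw": 1},{"dx": 0,"dy": 0,"dz": 0,"roll": 0,"jaw": 1},{"dx": 0,"dy": 0,"dz": 0,"roll": 0,"jaw": 1},{"dx": 0,"dy": 0,"dz": 0,"roll": 0,"jaw": 1},{"dx": 0,"dy": 0,"dz": 0,"roll": 0,"jaw": 1},{"dx": 0,"dy": 0,"dz": 0,"roll": 0,"jaw": 1},{"dx": 0,"dy": 0,"dz": 0,"roll": 0,"jaw": 1}]}}

```text
time_s: 21.45
ee_pos: [0.479, -0.4133, -0.0117]
eef_rot: [3.141, -0.0, 0.344]
force: [0.5, -0.5, 0.2]
grip_width: 0.0439
grip_force: 15.0
```

Call:
{"method": "send_rows", "body": {"rows": [{"dx": 0,"dy": 0,"dz": -12,"roll": 0,"jaw": 1},{"dx": 0,"dy": 0,"dz": -20,"roll": 0,"jaw": 1},{"dx": 0,"dy": 0,"dz": -25,"roll": 0,"jaw": 1},{"dx": 0,"dy": 0,"dz": -30,"roll": 0,"jaw": 1},{"dx": 0,"dy": 0,"dz": -30,"roll": 0,"jaw": 1},{"dx": 0,"dy": 0,"dz": -30,"roll": 0,"jaw": 1},{"dx": 0,"dy": 0,"dz": -30,"roll": 0,"jaw": 1},{"dx": 0,"dy": 0,"dz": 0,"roll": 0,"jaw": 1}]}}

```text
time_s: 22.12
ee_pos: [0.4805, -0.4146, 0.1729]
eef_rot: [3.133, -0.004, 0.345]
force: [-0.1, -0.5, 0.3]
grip_width: 0.0435
grip_force: 15.0
```

Call:
{"method": "send_rows", "body": {"rows": [{"dx": 16.4,"dy": -33,"dz": 0,"roll": 0,"jaw": 1},{"dx": 16.4,"dy": -33,"dz": 0,"roll": 0,"jaw": 1},{"dx": 16.4,"dy": -33,"dz": 0,"roll": 0,"jaw": 1},{"dx": 16.4,"dy": -33,"dz": 0,"roll": 0,"jaw": 1},{"dx": 16.4,"dy": -33,"dz": 0,"roll": 0,"jaw": 1},{"dx": 16.4,"dy": -33,"dz": 0,"roll": 0,"jaw": 1},{"dx": 16.4,"dy": -33,"dz": 0,"roll": 0,"jaw": 1},{"dx": 16.4,"dy": -33,"dz": 0,"roll": 0,"jaw": 1},{"dx": 16.4,"dy": -33,"dz": 0,"roll": 0,"jaw": 1}]}}

```text
time_s: 22.87
ee_pos: [0.5173, -0.082, 0.1658]
eef_rot: [3.141, -0.0, 0.344]
force: [0.8, -0.1, -1.7]
grip_width: 0.0437
grip_force: 15.0
```

Call:
{"method": "send_rows", "body": {"rows": [{"dx": 16.4,"dy": -33,"dz": 0,"roll": 0,"jaw": 1},{"dx": 16.4,"dy": -33,"dz": 0,"roll": 0,"jaw": 1},{"dx": 16.4,"dy": -33,"dz": 0,"roll": 0,"jaw": 1},{"dx": 16.4,"dy": -33,"dz": 0,"roll": 0,"jaw": 1},{"dx": 16.4,"dy": -33,"dz": 0,"roll": 0,"jaw": 1},{"dx": 16.4,"dy": -33,"dz": 0,"roll": 0,"jaw": 1},{"dx": 16.4,"dy": -33,"dz": 0,"roll": 0,"jaw": 1},{"dx": 16.4,"dy": -33,"dz": 0,"roll": 0,"jaw": 1},{"dx": 16.4,"dy": -33,"dz": 0,"roll": 0,"jaw": 1},{"dx": 0,"dy": 0,"dz": 0,"roll": 0,"jaw": 1},{"dx": 0,"dy": 0,"dz": 0,"roll": 0,"jaw": 1}]}}

```text
time_s: 23.78
ee_pos: [0.5556, 0.247, 0.165]
eef_rot: [-3.142, 0.001, 0.347]
force: [0.1, -0.7, -1.6]
grip_width: 0.0435
grip_force: 15.0
```

```bash
python3 - <<'E'
from h import *
go('Pbot',19.7)
E
```

```text
roll 0.2 then dx 0.6 dy 1.9 z now 165.0 target [556.8 245.4] t 23.7833
```

Target ee z is about -1.5 mm, so 166 mm down.

Call:
{"method": "send_rows", "body": {"rows": [{"dx": 0.6,"dy": 1.9,"dz": 24,"roll": 0,"jaw": 1},{"dx": 0,"dy": 0,"dz": 24,"roll": 0,"jaw": 1},{"dx": 0,"dy": 0,"dz": 24,"roll": 0,"jaw": 1},{"dx": 0,"dy": 0,"dz": 24,"roll": 0,"jaw": 1},{"dx": 0,"dy": 0,"dz": 24,"roll": 0,"jaw": 1},{"dx": 0,"dy": 0,"dz": 20,"roll": 0,"jaw": 1},{"dx": 0,"dy": 0,"dz": 12,"roll": 0,"jaw": 1},{"dx": 0,"dy": 0,"dz": 7,"roll": 0,"jaw": 1},{"dx": 0,"dy": 0,"dz": 4,"roll": 0,"jaw": 1},{"dx": 0,"dy": 0,"dz": 0,"roll": 0,"jaw": 1},{"dx": 0,"dy": 0,"dz": 0,"roll": 0,"jaw": 1}]}}

```text
time_s: 24.7
ee_pos: [0.5579, 0.244, 0.0033]
eef_rot: [-3.142, -0.001, 0.344]
force: [0.2, 0.4, 0.1]
grip_width: 0.0435
grip_force: 15.0
```

Call:
{"method": "send_rows", "body": {"rows": [{"dx": 0,"dy": 0,"dz": 3,"roll": 0,"jaw": 1},{"dx": 0,"dy": 0,"dz": 1.5,"roll": 0,"jaw": 1},{"dx": 0,"dy": 0,"dz": 0,"roll": 0,"jaw": 1},{"dx": 0,"dy": 0,"dz": 0,"roll": 0,"jaw": -1},{"dx": 0,"dy": 0,"dz": 0,"roll": 0,"jaw": -1},{"dx": 0,"dy": 0,"dz": 0,"roll": 0,"jaw": -1},{"dx": 0,"dy": 0,"dz": 0,"roll": 0,"jaw": -1},{"dx": 0,"dy": 0,"dz": 0,"roll": 0,"jaw": -1},{"dx": 0,"dy": 0,"dz": 0,"roll": 0,"jaw": -1}]}}

```text
time_s: 25.45
ee_pos: [0.5574, 0.244, -0.0023]
eef_rot: [3.142, 0.0, 0.345]
force: [-0.7, 0.1, -0.7]
grip_width: 0.0803
grip_force: 0.0
```

Call:
{"method": "send_rows", "body": {"rows": [{"dx": 0,"dy": 0,"dz": -10,"roll": 0,"jaw": -1},{"dx": 0,"dy": 0,"dz": -20,"roll": 0,"jaw": -1},{"dx": 0,"dy": 0,"dz": -25,"roll": 0,"jaw": -1},{"dx": 0,"dy": 0,"dz": -25,"roll": 0,"jaw": -1},{"dx": 0,"dy": 0,"dz": -25,"roll": 0,"jaw": -1},{"dx": 0,"dy": 0,"dz": -25,"roll": 0,"jaw": -1},{"dx": 0,"dy": 0,"dz": -20,"roll": 0,"jaw": -1},{"dx": 0,"dy": 0,"dz": 0,"roll": 0,"jaw": -1}]}}

```text
time_s: 26.12
ee_pos: [0.559, 0.2446, 0.1532]
eef_rot: [-3.142, -0.007, 0.344]
force: [-0.4, -0.1, 0.9]
grip_width: 0.0939
grip_force: 0.0
```

```bash
python3 - <<'E'
from h import *
go('large',19.7)
E
```

```text
roll 0.0 then dx -29.0 dy 431.0 z now 153.2 target [ 677 -171] t 26.1167
```

Call:
{"method": "send_rows", "body": {"rows": [{"dx": -2.4,"dy": 35.9,"dz": 0,"roll": 0,"jaw": -1},{"dx": -2.4,"dy": 35.9,"dz": 0,"roll": 0,"jaw": -1},{"dx": -2.4,"dy": 35.9,"dz": 0,"roll": 0,"jaw": -1},{"dx": -2.4,"dy": 35.9,"dz": 0,"roll": 0,"jaw": -1},{"dx": -2.4,"dy": 35.9,"dz": 0,"roll": 0,"jaw": -1},{"dx": -2.4,"dy": 35.9,"dz": 0,"roll": 0,"jaw": -1},{"dx": -2.4,"dy": 35.9,"dz": 0,"roll": 0,"jaw": -1},{"dx": -2.4,"dy": 35.9,"dz": 0,"roll": 0,"jaw": -1},{"dx": -2.4,"dy": 35.9,"dz": 0,"roll": 0,"jaw": -1},{"dx": -2.4,"dy": 35.9,"dz": 0,"roll": 0,"jaw": -1},{"dx": -2.4,"dy": 35.9,"dz": 0,"roll": 0,"jaw": -1},{"dx": -2.4,"dy": 35.9,"dz": 0,"roll": 0,"jaw": -1}]}}

```text
time_s: 27.12
ee_pos: [0.6757, -0.173, 0.1475]
eef_rot: [-3.141, 0.0, 0.344]
force: [0.3, 0.5, 0.5]
grip_width: 0.0938
grip_force: 0.0
```

Call:
{"method": "send_rows", "body": {"rows": [{"dx": 0,"dy": 0,"dz": 0,"roll": 0,"jaw": -1},{"dx": 0,"dy": 0,"dz": 0,"roll": 0,"jaw": -1}]}}

```text
time_s: 27.28
ee_pos: [0.6754, -0.1728, 0.1467]
eef_rot: [-3.141, 0.001, 0.342]
force: [-0.0, 0.8, -0.2]
grip_width: 0.0939
grip_force: 0.0
```

```bash
python3 - <<'E'
from h import *
go('large',19.7); c=cam('wrist'); p=pts(c)*1000
m=((p[...,2]>50)&(p[...,2]<59)&(np.hypot(p[...,0]-677,p[...,1]+171)<45)).astype(np.uint8)
k=max(cv2.findContours(m,0,1)[0],key=cv2.contourArea)[:,0]
o,r=cv2.minEnclosingCircle(np.array([ray(c,a,b,.055)[:2]*1000 for a,b in k],np.float32)); print(o,r)
E
```

```text
roll -0.1 then dx 2.2 dy -1.2 z now 146.7 target [ 677 -171] t 27.2833
(679.1150512695312, -173.61386108398438) 32.95039367675781
```

Call:
{"method": "send_rows", "body": {"rows": [{"dx": 2.6,"dy": 0.4,"dz": 24,"roll": 0,"jaw": -1},{"dx": 0,"dy": 0,"dz": 24,"roll": 0,"jaw": -1},{"dx": 0,"dy": 0,"dz": 24,"roll": 0,"jaw": -1},{"dx": 0,"dy": 0,"dz": 24,"roll": 0,"jaw": -1},{"dx": 0,"dy": 0,"dz": 20,"roll": 0,"jaw": -1},{"dx": 0,"dy": 0,"dz": 18,"roll": 0,"jaw": -1},{"dx": 0,"dy": 0,"dz": 15,"roll": 0,"jaw": -1},{"dx": 0,"dy": 0,"dz": 10,"roll": 0,"jaw": -1},{"dx": 0,"dy": 0,"dz": 0,"roll": 0,"jaw": -1},{"dx": 0,"dy": 0,"dz": 0,"roll": 0,"jaw": -1}], "force": 20}}

```text
time_s: 28.17
ee_pos: [0.6785, -0.1703, -0.0109]
eef_rot: [3.142, -0.0, 0.345]
force: [0.4, 0.4, -0.0]
grip_width: 0.0939
grip_force: 0.0
```

Call:
{"method": "send_rows", "body": {"rows": [{"dx": 0,"dy": 0,"dz": 0,"roll": 0,"jaw": 1},{"dx": 0,"dy": 0,"dz": 0,"roll": 0,"jaw": 1},{"dx": 0,"dy": 0,"dz": 0,"roll": 0,"jaw": 1},{"dx": 0,"dy": 0,"dz": 0,"roll": 0,"jaw": 1},{"dx": 0,"dy": 0,"dz": 0,"roll": 0,"jaw": 1},{"dx": 0,"dy": 0,"dz": 0,"roll": 0,"jaw": 1},{"dx": 0,"dy": 0,"dz": 0,"roll": 0,"jaw": 1}]}}

```text
time_s: 28.75
ee_pos: [0.6787, -0.1711, -0.0106]
eef_rot: [3.141, -0.001, 0.344]
force: [-0.4, -2.1, 4.1]
grip_width: 0.0657
grip_force: 20.0
```

Call:
{"method": "send_rows", "body": {"rows": [{"dx": 0,"dy": 0,"dz": -8,"roll": 0,"jaw": 1},{"dx": 0,"dy": 0,"dz": -15,"roll": 0,"jaw": 1},{"dx": 0,"dy": 0,"dz": -25,"roll": 0,"jaw": 1},{"dx": 0,"dy": 0,"dz": -30,"roll": 0,"jaw": 1},{"dx": 0,"dy": 0,"dz": -30,"roll": 0,"jaw": 1},{"dx": 0,"dy": 0,"dz": -30,"roll": 0,"jaw": 1},{"dx": 0,"dy": 0,"dz": -30,"roll": 0,"jaw": 1},{"dx": 0,"dy": 0,"dz": 0,"roll": 0,"jaw": 1}]}}

```text
time_s: 29.42
ee_pos: [0.6803, -0.1711, 0.1652]
eef_rot: [3.136, -0.008, 0.345]
force: [-0.1, -0.8, -1.1]
grip_width: 0.0653
grip_force: 20.0
```

```bash
python3 - <<'E'
from h import *
go('Priser',19.7)
E
```

```text
roll 0.0 then dx 24.1 dy -558.8 z now 165.2 target [514.7 363.1] t 29.4167
```

Call:
{"method": "send_rows", "body": {"rows": [{"dx": 1.5,"dy": -34.9,"dz": 0,"roll": 0,"jaw": 1},{"dx": 1.5,"dy": -34.9,"dz": 0,"roll": 0,"jaw": 1},{"dx": 1.5,"dy": -34.9,"dz": 0,"roll": 0,"jaw": 1},{"dx": 1.5,"dy": -34.9,"dz": 0,"roll": 0,"jaw": 1},{"dx": 1.5,"dy": -34.9,"dz": 0,"roll": 0,"jaw": 1},{"dx": 1.5,"dy": -34.9,"dz": 0,"roll": 0,"jaw": 1},{"dx": 1.5,"dy": -34.9,"dz": 0,"roll": 0,"jaw": 1},{"dx": 1.5,"dy": -34.9,"dz": 0,"roll": 0,"jaw": 1}]}}

```text
time_s: 30.08
ee_pos: [0.5942, 0.0977, 0.1569]
eef_rot: [-3.141, 0.0, 0.345]
force: [1.5, -1.1, -1.8]
grip_width: 0.0656
grip_force: 20.0
```

Call:
{"method": "send_rows", "body": {"rows": [{"dx": 1.5,"dy": -34.9,"dz": 0,"roll": 0,"jaw": 1},{"dx": 1.5,"dy": -34.9,"dz": 0,"roll": 0,"jaw": 1},{"dx": 1.5,"dy": -34.9,"dz": 0,"roll": 0,"jaw": 1},{"dx": 1.5,"dy": -34.9,"dz": 0,"roll": 0,"jaw": 1},{"dx": 1.5,"dy": -34.9,"dz": 0,"roll": 0,"jaw": 1},{"dx": 1.5,"dy": -34.9,"dz": 0,"roll": 0,"jaw": 1},{"dx": 1.5,"dy": -34.9,"dz": 0,"roll": 0,"jaw": 1},{"dx": 1.5,"dy": -34.9,"dz": 0,"roll": 0,"jaw": 1},{"dx": 0,"dy": 0,"dz": 0,"roll": 0,"jaw": 1},{"dx": 0,"dy": 0,"dz": 0,"roll": 0,"jaw": 1}]}}

```text
time_s: 30.92
ee_pos: [0.5112, 0.3643, 0.1565]
eef_rot: [3.141, 0.001, 0.347]
force: [0.6, 0.9, -2.2]
grip_width: 0.0656
grip_force: 20.0
```

```bash
python3 - <<'E'
from h import *
go('Priser',19.7)
E
```

```text
roll 0.2 then dx 2.9 dy 2.3 z now 156.5 target [514.7 363.1] t 30.9167
```

Call:
{"method": "send_rows", "body": {"rows": [{"dx": 2.5,"dy": 1.2,"dz": 22,"roll": 0,"jaw": 1},{"dx": 0,"dy": 0,"dz": 22,"roll": 0,"jaw": 1},{"dx": 0,"dy": 0,"dz": 22,"roll": 0,"jaw": 1},{"dx": 0,"dy": 0,"dz": 22,"roll": 0,"jaw": 1},{"dx": 0,"dy": 0,"dz": 16,"roll": 0,"jaw": 1},{"dx": 0,"dy": 0,"dz": 10,"roll": 0,"jaw": 1},{"dx": 0,"dy": 0,"dz": 7,"roll": 0,"jaw": 1},{"dx": 0,"dy": 0,"dz": 3,"roll": 0,"jaw": 1},{"dx": 0,"dy": 0,"dz": 0,"roll": 0,"jaw": 1},{"dx": 0,"dy": 0,"dz": 0,"roll": 0,"jaw": 1}]}}

```text
time_s: 31.75
ee_pos: [0.5156, 0.3628, 0.0337]
eef_rot: [-3.141, -0.001, 0.344]
force: [-0.5, 0.1, -3.1]
grip_width: 0.0654
grip_force: 20.0
```

```bash
python3 - <<'E'
from h import *
go('Priser',19.7)
E
```

```text
roll 0.0 then dx -0.7 dy -0.6 z now 33.7 target [514.7 363.1] t 31.75
```

Another 4.3 mm down, then release and rise.

Call:
{"method": "send_rows", "body": {"rows": [{"dx": 0,"dy": 0,"dz": 3,"roll": 0,"jaw": 1},{"dx": 0,"dy": 0,"dz": 1.3,"roll": 0,"jaw": 1},{"dx": 0,"dy": 0,"dz": 0,"roll": 0,"jaw": 1},{"dx": 0,"dy": 0,"dz": 0,"roll": 0,"jaw": 1},{"dx": 0,"dy": 0,"dz": 0,"roll": 0,"jaw": -1},{"dx": 0,"dy": 0,"dz": 0,"roll": 0,"jaw": -1},{"dx": 0,"dy": 0,"dz": 0,"roll": 0,"jaw": -1},{"dx": 0,"dy": 0,"dz": 0,"roll": 0,"jaw": -1},{"dx": 0,"dy": 0,"dz": 0,"roll": 0,"jaw": -1},{"dx": 0,"dy": 0,"dz": 0,"roll": 0,"jaw": -1}]}}

```text
time_s: 32.58
ee_pos: [0.5151, 0.3627, 0.0284]
eef_rot: [3.142, 0.0, 0.344]
force: [-0.6, 0.6, -0.0]
grip_width: 0.0938
grip_force: 0.0
```

Call:
{"method": "send_rows", "body": {"rows": [{"dx": 0,"dy": 0,"dz": -10,"roll": 0,"jaw": -1},{"dx": 0,"dy": 0,"dz": -20,"roll": 0,"jaw": -1},{"dx": 0,"dy": 0,"dz": -25,"roll": 0,"jaw": -1},{"dx": 0,"dy": 0,"dz": -25,"roll": 0,"jaw": -1},{"dx": 0,"dy": 0,"dz": -25,"roll": 0,"jaw": -1},{"dx": 0,"dy": 0,"dz": -25,"roll": 0,"jaw": -1},{"dx": 0,"dy": 0,"dz": 0,"roll": 0,"jaw": -1},{"dx": 0,"dy": 0,"dz": 0,"roll": 0,"jaw": -1}]}}

```text
time_s: 33.25
ee_pos: [0.5156, 0.363, 0.1604]
eef_rot: [-3.141, -0.003, 0.344]
force: [-0.0, 0.8, -0.1]
grip_width: 0.0939
grip_force: 0.0
```

```bash
python3 - <<'E'
from h import *
go('small',19.7)
for n in ['wrist']:
    c=cam(n); p=pts(c)*1000
    m=((p[...,2]>90)&(p[...,2]<100)&(np.hypot(p[...,0]-515,p[...,1]-363)<50)).astype(np.uint8)
    k=max(cv2.findContours(m,0,1)[0],key=cv2.contourArea)[:,0]
    o,r=cv2.minEnclosingCircle(np.array([ray(c,a,b,.095)[:2]*1000 for a,b in k],np.float32)); print(o,r,o-RI, 'z',np.median(p[...,2][m>0]))
E
```

```text
roll 0.0 then dx -336.5 dy 558.3 z now 160.4 target [ 387 -276] t 33.25
(515.3839111328125, 362.0304870605469) 33.03126907348633 [ 0.68391113 -1.06951294] z 94.95773055253693
```

Call:
{"method": "send_rows", "body": {"rows": [{"dx": -18.7,"dy": 31,"dz": 0,"roll": 0,"jaw": -1},{"dx": -18.7,"dy": 31,"dz": 0,"roll": 0,"jaw": -1},{"dx": -18.7,"dy": 31,"dz": 0,"roll": 0,"jaw": -1},{"dx": -18.7,"dy": 31,"dz": 0,"roll": 0,"jaw": -1},{"dx": -18.7,"dy": 31,"dz": 0,"roll": 0,"jaw": -1},{"dx": -18.7,"dy": 31,"dz": 0,"roll": 0,"jaw": -1},{"dx": -18.7,"dy": 31,"dz": 0,"roll": 0,"jaw": -1},{"dx": -18.7,"dy": 31,"dz": 0,"roll": 0,"jaw": -1},{"dx": -18.7,"dy": 31,"dz": 0,"roll": 0,"jaw": -1}]}}

```text
time_s: 34.05
ee_pos: [0.4496, 0.0417, 0.1575]
eef_rot: [-3.141, 0.002, 0.345]
force: [0.7, -0.2, -0.7]
grip_width: 0.0937
grip_force: 0.0
```

Call:
{"method": "send_rows", "body": {"rows": [{"dx": -18.7,"dy": 31,"dz": 0,"roll": 0,"jaw": -1},{"dx": -18.7,"dy": 31,"dz": 0,"roll": 0,"jaw": -1},{"dx": -18.7,"dy": 31,"dz": 0,"roll": 0,"jaw": -1},{"dx": -18.7,"dy": 31,"dz": 0,"roll": 0,"jaw": -1},{"dx": -18.7,"dy": 31,"dz": 0,"roll": 0,"jaw": -1},{"dx": -18.7,"dy": 31,"dz": 0,"roll": 0,"jaw": -1},{"dx": -18.7,"dy": 31,"dz": 0,"roll": 0,"jaw": -1},{"dx": -18.7,"dy": 31,"dz": 0,"roll": 0,"jaw": -1},{"dx": -18.7,"dy": 31,"dz": 0,"roll": 0,"jaw": -1},{"dx": 0,"dy": 0,"dz": 0,"roll": 0,"jaw": -1},{"dx": 0,"dy": 0,"dz": 0,"roll": 0,"jaw": -1}]}}

```text
time_s: 34.97
ee_pos: [0.3857, -0.2769, 0.1572]
eef_rot: [-3.139, 0.001, 0.342]
force: [-0.4, 0.0, 0.1]
grip_width: 0.0939
grip_force: 0.0
```

```bash
python3 - <<'E'
from h import *
go('small',19.7); c=cam('wrist'); p=pts(c)*1000
m=((p[...,2]>34)&(p[...,2]<42)&(np.hypot(p[...,0]-387,p[...,1]+276)<35)).astype(np.uint8)
k=max(cv2.findContours(m,0,1)[0],key=cv2.contourArea)[:,0]
o,r=cv2.minEnclosingCircle(np.array([ray(c,a,b,.038)[:2]*1000 for a,b in k],np.float32)); print(o,r)
E
```

```text
roll -0.1 then dx 1.5 dy -0.4 z now 157.2 target [ 387 -276] t 34.9667
(387.1678771972656, -278.58172607421875) 23.91599464416504
```

Call:
{"method": "send_rows", "body": {"rows": [{"dx": 1.1,"dy": 1,"dz": 24,"roll": 0,"jaw": -0.6},{"dx": 0,"dy": 0,"dz": 24,"roll": 0,"jaw": -0.6},{"dx": 0,"dy": 0,"dz": 24,"roll": 0,"jaw": -0.6},{"dx": 0,"dy": 0,"dz": 20,"roll": 0,"jaw": -0.6},{"dx": 0,"dy": 0,"dz": 0,"roll": 0,"jaw": -0.6},{"dx": 0,"dy": 0,"dz": 0,"roll": 0,"jaw": -0.6}], "force": 15}}

```text
time_s: 35.52
ee_pos: [0.3881, -0.2754, 0.0662]
eef_rot: [-3.14, 0.001, 0.346]
force: [1.3, -0.4, 0.5]
grip_width: 0.0754
grip_force: 0.0
```

Call:
{"method": "send_rows", "body": {"rows": [{"dx": 0,"dy": 0,"dz": 22,"roll": 0,"jaw": -0.6},{"dx": 0,"dy": 0,"dz": 22,"roll": 0,"jaw": -0.6},{"dx": 0,"dy": 0,"dz": 20,"roll": 0,"jaw": -0.6},{"dx": 0,"dy": 0,"dz": 14,"roll": 0,"jaw": -0.6},{"dx": 0,"dy": 0,"dz": 8,"roll": 0,"jaw": -0.6},{"dx": 0,"dy": 0,"dz": 0,"roll": 0,"jaw": -0.6},{"dx": 0,"dy": 0,"dz": 0,"roll": 0,"jaw": -0.6}]}}

```text
time_s: 36.1
ee_pos: [0.3888, -0.2769, -0.0185]
eef_rot: [3.141, -0.001, 0.345]
force: [0.8, -0.4, -0.1]
grip_width: 0.0752
grip_force: 0.0
```

Call:
{"method": "send_rows", "body": {"rows": [{"dx": 0,"dy": 0,"dz": 0,"roll": 0,"jaw": 1},{"dx": 0,"dy": 0,"dz": 0,"roll": 0,"jaw": 1},{"dx": 0,"dy": 0,"dz": 0,"roll": 0,"jaw": 1},{"dx": 0,"dy": 0,"dz": 0,"roll": 0,"jaw": 1},{"dx": 0,"dy": 0,"dz": 0,"roll": 0,"jaw": 1},{"dx": 0,"dy": 0,"dz": 0,"roll": 0,"jaw": 1},{"dx": 0,"dy": 0,"dz": 0,"roll": 0,"jaw": 1},{"dx": 0,"dy": 0,"dz": 0,"roll": 0,"jaw": 1}]}}

```text
time_s: 36.77
ee_pos: [0.3883, -0.2769, -0.0192]
eef_rot: [3.141, -0.0, 0.344]
force: [-0.8, 2.2, 5.4]
grip_width: 0.0472
grip_force: 15.0
```

Call:
{"method": "send_rows", "body": {"rows": [{"dx": 0,"dy": 0,"dz": -8,"roll": 0,"jaw": 1},{"dx": 0,"dy": 0,"dz": -16,"roll": 0,"jaw": 1},{"dx": 0,"dy": 0,"dz": -25,"roll": 0,"jaw": 1},{"dx": 0,"dy": 0,"dz": -30,"roll": 0,"jaw": 1},{"dx": 0,"dy": 0,"dz": -30,"roll": 0,"jaw": 1},{"dx": 0,"dy": 0,"dz": -30,"roll": 0,"jaw": 1},{"dx": 0,"dy": 0,"dz": -30,"roll": 0,"jaw": 1},{"dx": 0,"dy": 0,"dz": -15,"roll": 0,"jaw": 1},{"dx": 0,"dy": 0,"dz": 0,"roll": 0,"jaw": 1}]}}

```text
time_s: 37.52
ee_pos: [0.3891, -0.2776, 0.1681]
eef_rot: [3.137, -0.003, 0.344]
force: [0.7, -0.7, -0.7]
grip_width: 0.0477
grip_force: 15.0
```

```bash
python3 - <<'E'
from h import *
go((515.2,362.4),19.7)
E
```

```text
roll 0.0 then dx 334.4 dy -560.0 z now 168.1 target [515.2 362.4] t 37.5167
```

Call:
{"method": "send_rows", "body": {"rows": [{"dx": 18.6,"dy": -31.1,"dz": 0,"roll": 0,"jaw": 1},{"dx": 18.6,"dy": -31.1,"dz": 0,"roll": 0,"jaw": 1},{"dx": 18.6,"dy": -31.1,"dz": 0,"roll": 0,"jaw": 1},{"dx": 18.6,"dy": -31.1,"dz": 0,"roll": 0,"jaw": 1},{"dx": 18.6,"dy": -31.1,"dz": 0,"roll": 0,"jaw": 1},{"dx": 18.6,"dy": -31.1,"dz": 0,"roll": 0,"jaw": 1},{"dx": 18.6,"dy": -31.1,"dz": 0,"roll": 0,"jaw": 1},{"dx": 18.6,"dy": -31.1,"dz": 0,"roll": 0,"jaw": 1},{"dx": 18.6,"dy": -31.1,"dz": 0,"roll": 0,"jaw": 1}]}}

```text
time_s: 38.27
ee_pos: [0.4505, 0.045, 0.1635]
eef_rot: [-3.141, 0.001, 0.344]
force: [0.7, -0.6, -0.8]
grip_width: 0.0474
grip_force: 15.0
```

Call:
{"method": "send_rows", "body": {"rows": [{"dx": 18.6,"dy": -31.1,"dz": 0,"roll": 0,"jaw": 1},{"dx": 18.6,"dy": -31.1,"dz": 0,"roll": 0,"jaw": 1},{"dx": 18.6,"dy": -31.1,"dz": 0,"roll": 0,"jaw": 1},{"dx": 18.6,"dy": -31.1,"dz": 0,"roll": 0,"jaw": 1},{"dx": 18.6,"dy": -31.1,"dz": 0,"roll": 0,"jaw": 1},{"dx": 18.6,"dy": -31.1,"dz": 0,"roll": 0,"jaw": 1},{"dx": 18.6,"dy": -31.1,"dz": 0,"roll": 0,"jaw": 1},{"dx": 18.6,"dy": -31.1,"dz": 0,"roll": 0,"jaw": 1},{"dx": 18.6,"dy": -31.1,"dz": 0,"roll": 0,"jaw": 1},{"dx": 0,"dy": 0,"dz": 0,"roll": 0,"jaw": 1},{"dx": 0,"dy": 0,"dz": 0,"roll": 0,"jaw": 1},{"dx": 0,"dy": 0,"dz": 0,"roll": 0,"jaw": 1}]}}

```text
time_s: 39.27
ee_pos: [0.5138, 0.3626, 0.1632]
eef_rot: [3.141, 0.002, 0.345]
force: [0.7, 1.0, -0.4]
grip_width: 0.0476
grip_force: 15.0
```

```bash
python3 - <<'E'
from h import *
go((515.2,362.4),19.7)
E
```

```text
roll 0.0 then dx 1.3 dy 0.7 z now 163.2 target [515.2 362.4] t 39.2667
```

Call:
{"method": "send_rows", "body": {"rows": [{"dx": 0.8,"dy": 0.4,"dz": 16,"roll": 0,"jaw": 1},{"dx": 0,"dy": 0,"dz": 18,"roll": 0,"jaw": 1},{"dx": 0,"dy": 0,"dz": 18,"roll": 0,"jaw": 1},{"dx": 0,"dy": 0,"dz": 14,"roll": 0,"jaw": 1},{"dx": 0,"dy": 0,"dz": 10,"roll": 0,"jaw": 1},{"dx": 0,"dy": 0,"dz": 6,"roll": 0,"jaw": 1},{"dx": 0,"dy": 0,"dz": 2,"roll": 0,"jaw": 1},{"dx": 0,"dy": 0,"dz": 0,"roll": 0,"jaw": 1},{"dx": 0,"dy": 0,"dz": 0,"roll": 0,"jaw": 1}]}}

```text
time_s: 40.02
ee_pos: [0.5155, 0.3631, 0.0813]
eef_rot: [-3.141, -0.001, 0.344]
force: [-0.6, 0.9, 0.6]
grip_width: 0.0473
grip_force: 15.0
```

```bash
python3 - <<'E'
from h import *
go((515.2,362.4),19.7)
E
```

```text
roll 0.0 then dx -0.5 dy 0.6 z now 81.3 target [515.2 362.4] t 40.0167
```

Call:
{"method": "send_rows", "body": {"rows": [{"dx": 0,"dy": 0,"dz": 3,"roll": 0,"jaw": 1},{"dx": 0,"dy": 0,"dz": 1.5,"roll": 0,"jaw": 1},{"dx": 0,"dy": 0,"dz": 0.7,"roll": 0,"jaw": 1},{"dx": 0,"dy": 0,"dz": 0,"roll": 0,"jaw": 1},{"dx": 0,"dy": 0,"dz": 0,"roll": 0,"jaw": 1}]}}

```text
time_s: 40.43
ee_pos: [0.5153, 0.3632, 0.0759]
eef_rot: [-3.141, -0.001, 0.345]
force: [-0.4, -1.5, 5.0]
grip_width: 0.0481
grip_force: 15.0
```

Call:
{"method": "send_rows", "body": {"rows": [{"dx": 0,"dy": 0,"dz": 0,"roll": 0,"jaw": -1},{"dx": 0,"dy": 0,"dz": 0,"roll": 0,"jaw": -1},{"dx": 0,"dy": 0,"dz": 0,"roll": 0,"jaw": -1},{"dx": 0,"dy": 0,"dz": 0,"roll": 0,"jaw": -1},{"dx": 0,"dy": 0,"dz": 0,"roll": 0,"jaw": -1},{"dx": 0,"dy": 0,"dz": 0,"roll": 0,"jaw": -1},{"dx": 0,"dy": 0,"dz": -10,"roll": 0,"jaw": -1},{"dx": 0,"dy": 0,"dz": -20,"roll": 0,"jaw": -1},{"dx": 0,"dy": 0,"dz": -25,"roll": 0,"jaw": -1},{"dx": 0,"dy": 0,"dz": -25,"roll": 0,"jaw": -1},{"dx": 0,"dy": 0,"dz": 0,"roll": 0,"jaw": -1},{"dx": 0,"dy": 0,"dz": 0,"roll": 0,"jaw": -1}]}}

```text
time_s: 41.43
ee_pos: [0.5156, 0.3635, 0.1571]
eef_rot: [-3.141, -0.003, 0.345]
force: [-0.5, 0.3, -0.7]
grip_width: 0.094
grip_force: 0.0
```

Call:
{"method": "send_rows", "body": {"rows": [{"dx": -20,"dy": 30,"dz": -5,"roll": 0,"jaw": -1},{"dx": -20,"dy": 30,"dz": -5,"roll": 0,"jaw": -1},{"dx": -20,"dy": 30,"dz": 0,"roll": 0,"jaw": -1},{"dx": -20,"dy": 30,"dz": 0,"roll": 0,"jaw": -1},{"dx": -20,"dy": 30,"dz": 0,"roll": 0,"jaw": -1},{"dx": -20,"dy": 30,"dz": 0,"roll": 0,"jaw": -1},{"dx": -20,"dy": 30,"dz": 0,"roll": 0,"jaw": -1},{"dx": -20,"dy": 30,"dz": 0,"roll": 0,"jaw": -1},{"dx": 0,"dy": 30,"dz": 0,"roll": 0,"jaw": -1},{"dx": 0,"dy": 30,"dz": 0,"roll": 0,"jaw": -1},{"dx": 0,"dy": 30,"dz": 0,"roll": 0,"jaw": -1},{"dx": 0,"dy": 0,"dz": 0,"roll": 0,"jaw": -1}]}}

```text
time_s: 42.43
ee_pos: [0.4764, -0.0052, 0.1644]
eef_rot: [3.142, 0.001, 0.341]
force: [0.9, 0.4, -0.9]
grip_width: 0.0939
grip_force: 0.0
```

```bash
python3 - <<'E'
from h import *
c=cam('top'); save(c,'top9'); s=cam('scene'); save(s,'scene9'); p=pts(c); H=p[...,2]
def blob(n,xy,h,rad,ref=None,lo=.005):
    m=((abs(H-h)<lo)&(np.hypot(p[...,0]*1000-xy[0],p[...,1]*1000-xy[1])<rad)).astype(np.uint8)
    if not m.any(): print(n,'none'); return
    k=max(cv2.findContours(m,0,1)[0],key=cv2.contourArea)[:,0]
    w=np.array([ray(c,a,b,h)[:2]*1000 for a,b in k],np.float32); r=cv2.minAreaRect(w); d=np.array(r[0])-(xy if ref is None else ref)
    print(n,np.round(r[0]),np.round(r[1]),round(r[2],1),'rel',(d@ex).round(1),(d@ey).round(1),'z',np.median(H[m>0]).round(4))
blob('riser',RI,.04,80); blob('large',RI,.095,45); blob('small',RI,.133,35)
blob('clay',T['Pclay'],.032,45,RI); blob('ring',T['Pring'],.035,40,CA)
blob('bottle top',BO,.096,25,None,.008); blob('bottle body',BO,.062,40,None,.006)
blob('tape',(563,-163),.025,50); blob('bead',(637,-287),.034,50)
E
```

```text
riser [515. 363.] [91. 91.] 19.3 rel -0.1 -0.2 z 0.0399
large [513. 357.] [57. 64.] 86.0 rel -3.4 -5.4 z 0.0947
small [513. 362.] [47. 46.] 46.2 rel -1.8 -0.2 z 0.133
clay [429. 331.] [35. 61.] 19.2 rel -91.1 -1.4 z 0.0322
ring [513. 112.] [ 8. 32.] 61.9 rel -86.3 13.7 z 0.0337
bottle top [557. 242.] [21. 20.] 1.4 rel -0.9 -3.5 z 0.0953
bottle body [560. 236.] [45. 26.] 24.8 rel -0.4 -9.4 z 0.0647
tape [ 563. -164.] [69. 69.] 0.5 rel -0.4 -0.7 z 0.0247
bead [ 637. -287.] [63. 47.] 80.6 rel 0.1 0.2 z 0.0337
```

View pics/scene9.png

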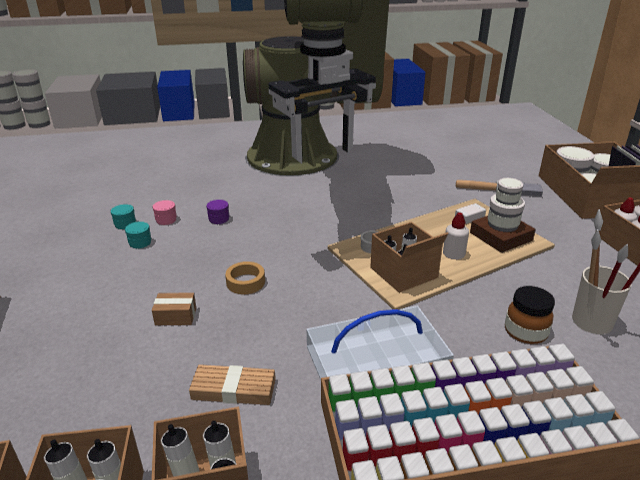

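The scene view shows the tubs stacked on the riser at (507,215), the bottle upright at (457,238), the clay block lying at (470,213), the ring in front of the carton at (370,240), and the tape roll and bead box where they were. The measured positions are all within tolerance. The top view only sees parts of the ring (hidden by the arm) and the large tub (hidden by the small one), and the wrist camera had already measured both within 2 mm. Handing in.

```bash
python3 -c "
from station import *
print(hand_in())"
```

```text
the job is handed in; nothing more can be done
None
```

The display is finished and handed in at about 42 s: all five items measured within tolerance, and the tape roll and bead box did not move; no verdict was returned.

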